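# Latch the battery and snap the cover onto a portable radio

## Robot

A 7-joint arm with a two-finger parallel gripper is mounted at the origin on the work surface. World frame = base frame: x ahead of the robot, y to its left, z up, the work surface at z = 0. Lengths are in m, angles in rad, forces in N, time in s.
With the tool pointing down it reaches from about 0.425 to 0.925 m from the base axis. Payload 6.8 kg.
Tool frame: the origin (TCP) lies where the fingers leave the gripper's body, on its centre line; the fingertips stand 73 mm ahead of it and the grasp point (between the pads) lies 54 mm ahead of it; z points along the fingers, y is the direction in which the jaws open and shut (so a half turn about z gives the same grasp; the last joint's range is limited). The gripper opens to 85 mm and grips with 20 to 120 N. Pads are 22 mm wide; open, the fingers measure 114 mm over their backs; the gripper's body (76 mm by 85 mm) begins 54 mm behind the grasp point. The pads swing forward as they close: fully open they stand 13 mm farther back than shut.
Start: joints at [-1.403, 0.477, 0.022, 1.555, -0.011, 1.109, -0.083], TCP at [0.184, 0.65, 0.304] pointing down, gripper open.
Joint ranges: [-2.96, 2.96], [-0.34, 2.1], [-1.41, 1.46], [0.24, 2.44], [-1.37, 4.51], [0.17, 1.92], [-2.96, 2.96]. Speed limits (rad/s): [2.39, 2.39, 3.14, 3.14, 3.14, 3.14, 3.14].

## Interface

Orientations are given as a rotation vector (axis times angle).
In Python, from bench import r gives the robot as it stands.
- The arm moves only by the shell command python3 -m handwheel 'ROWS' [FORCE]. ROWS is JSON, a list that holds one entry, the list of rows, each a list of 7 numbers: the shift along the world's x, y, z in m, then the turn, a rotation vector about the world's x, y, z in rad, then the finger opening in m, from 0 to 0.0854. A call has 1 to 10 rows; each row shifts and turns the commanded pose from where the row before left it; what a row does not reach is not made up. A row lasts 1/12 s, in which the tool goes at most 41.7 mm and 7.16 degrees, less where a joint would pass 70% of its speed; a pose out of reach is approached as far as the arm can. A call is refused whole if a number of a shift passes 0.0417 or a number of a turn 0.125, either way. A call with a gripper value outside its range is refused whole. The fingers move at their own pace and stop on an object; FORCE is the grip in N (left out, the last holds). Time passes only in rows, so rows that do not move let the fingers close. It gives the time, the measured TCP pose, the force and the opening at its end, in the units of the state.
- r.get_obs(): the state, without advancing time (a new reading comes with each control period).
- r.grab_frame(name): name is "scene" or "top" or "wrist"; returns (picture, depth): 400x640x3 uint8, red, green, blue; 400x640 float32, m along the optical axis (not along the pixel's ray), 0 where there is no reading.
- r.get_calibration(name): a dict with "vertical_fov" (degrees; the focal length in pixels is half the picture's height over the tangent of half this angle, whatever the lens; pixels are square), "cx", "cy" (the principal point, pixels), "R" (3x3) and "t" (3): a world point X has camera coordinates R X + t; the wrist camera has in their place "T_tool_cam" (4x4, takes a point from camera to tool coordinates, whose origin is the TCP and whose axes are the flange's). Camera axes: x right, y down, z forward; pixel columns grow to the right and rows downward; lengths in m; the calibration is good to about 2 mm. A picture is of the moment at which its call begins: read the wrist's pose just before it. get_calibration takes no time and is no camera call.
- r.hand_in(): hands the job in, once; it reports no verdict.
Trained networks look in the newest picture that a camera, given by its name, has taken for a name from the list of things; names that differ only in an ending like _2 or _b are one class to them, and where a whole thing is asked for, a point or a joint stands for the part that bears it (a point fixed in the world has none). Each returns a list of dicts, best first, with "p" (0 to 1); they miss things now and then, are a little off and sometimes report something else, mostly with a low value. They report only what shows in the picture. A call takes as long as a camera call. They do not tell look-alikes from the thing itself.
- r.masks_of(label, camera): "pixels" (400x640 bool, what is visible of it) and "at" ([column, row] in pixels, amid what is visible of it).
The state is a dict: "clock": time; "joints": joint angles; "qvel": joint speeds; "tau": joint torques, N m; "tcp_pos": TCP position; "orientation": TCP orientation; "contact_force": force on the tool from outside, world axes, zero at the start; "moment": the same for the moment, N m; "grip_width": finger opening in m.
Only numpy, scipy, OpenCV 4.12 (cv2) and the standard library are available. Lean on these libraries where they do the work, as an engineer would, in place of code of your own. Each camera call takes 0.05 s, during which the arm holds its last target.

## Task

Finish the battery change on the radio that lies face down on the bench: first swing the steel battery latch down over the battery until it rests fully closed in its catch, and only then fetch the orange cover, put it into the battery opening and press it straight down until it snaps past both yellow catches and sits fully home. Finish while still holding the cover pressed firmly down with the fingers (do not let go or back off), and leave the phone, the bottle and the screwdriver where they are.

Things in the scene. Friction and masses are not known exactly. Their poses are not given: they have to be found in the camera images.
- bay (a point): centre of the battery opening of the portable radio (grey shell 190 x 110 x 46 mm, face down, fixed to the bench), at the top of the white ledges the cover rests on, 36 mm above the bench. x along the radio towards the latch's hinge, z up. The opening is 100 x 58 mm, within a black rim that flares out 30 degrees from upright, rises to 56 mm above the bench and guides the cover in from up to 4 mm off.
- catch_far (a joint): outward travel of the yellow spring catch at the opening's +x end, m: 0 = rest. 24 mm wide; its sloped nose reaches 5 mm into the opening, point 8.5 mm, top 22 mm above the ledges. With the cover's underside 13 to 8 mm above the ledges the push rises to 10 to 15 N, then drops suddenly to 1 to 3 N; 2 mm above them the catches spring back over the cover, and the ledges stop it hard.
- catch_near (a joint): the same for the yellow catch at the opening's -x end, moving towards -x.
- latch (a joint): angle of the battery latch, rad: 0 = closed, level over the battery in its catch; grows as the free end lifts; starts at 0.6 to 1.1. Steel strip 16 mm wide, 3.5 mm thick, reaching 77 mm from its hinge, red end. The hinge is stiff (0.04 N m): it stays where it is left. Push its upper face (facing up when closed, facing the hinge side, +x of the bay, when open).
- latch_hinge (a point): axis of the latch's hinge, mid-thickness of the strip, on the opening's centre line, 39 mm from its centre towards +x of the bay, 32.5 mm above the bench. When closed the strip reaches from here along the bay's -x; when open its free end rises and leans back over the hinge.
- latch_tip (a point): middle of the latch's free end, mid-thickness, 77 mm from the hinge. When closed it lies 32.5 mm above the bench, below the ledges, so that it does not touch the cover.
- cover_grip (a point): where to grasp the loose orange cover, lying right side up on the bench: on its upright finger grip (46 mm along x, 12 mm thick in y, 28 mm high, in the middle of the plate), 27 mm above the cover's underside, 7 mm below the grip's top. Plate 96 mm (x) by 54 (y) by 6 mm; z up; about 80 g. It goes in either way round, its x along the bay's x.
- cover_foot (a point): centre of the cover's underside, 27 mm below cover_grip. Home: at bay.
- ledge: the two white ledges along the long sides of the battery opening, on which the cover's plate rests when home; top face 36 mm above the bench. Origin at the radio's centre, on the bench.
- cover: the orange cover itself; origin at the centre of its underside.
- phone: white phone with black screen, 142 x 70 x 9 mm, loose; origin centre of underside. Leave alone.
- flux_bottle: white bottle, 42 mm across, 85 mm high, loose; origin centre of underside. Leave alone.
- screwdriver: red-handled screwdriver lying on the bench, loose. Leave alone.
Things that resemble listed ones, but are neither listed nor needed, are in the scene too. Of the things that look like the cover, take the one that is farthest from the robot's base at the start. Of the things that look like the part that bears bay, the larger one is meant.

How it is judged:
On the way:
1. the latch is fully closed while the cover is still away from the radio (value of joint latch below 0.08 rad and horizontal distance between cover_foot and bay above 0.08 m), for 0.2 s.
At the end, for the whole second after the job is handed in: Latch below 0.08 rad; cover flat on the ledges (underside 1.6 mm above at most, 3 mm below at most, centred within 5 mm, in line within 0.1 rad, level within 0.05 rad), both catches back within 1.5 mm; fingers on the cover with over 3 N, pressing it on the ledges with over 4 N (value of joint latch below 0.08 rad and z of cover_foot in the frame of bay between -0.003 and 0.0016 m and horizontal distance between cover_foot and bay below 0.005 m and angle between cover_foot's own z axis and vertical below 0.05 rad and angle between the x axis of cover_foot and the x axis of bay, either way round below 0.1 rad and contact force between the fingers and cover above 3 N and contact force between cover and ledge above 4 N and value of joint each of catch_far, catch_near below 0.0015 m); the arm keeps its last pose, push and grip.
It fails at once if the phone, bottle or screwdriver is shifted by more than 30 mm (distance of any of phone, flux_bottle, screwdriver from where it was at the start of the episode above 0.03 m).
It also fails if it takes over 48 s, if anything falls off the work surface, if the arm or the gripper's body presses on something with over 40 N, if the wrist force passes 120 N, or if a joint passes its speed limit or range.

## Working session

There is one attempt and no reset: what is moved stays moved. The work goes in short steps, Python scripts to look and compute and a shell command to move; the robot and the scene stay as the last step left them, time stands still between calls to the robot, and variables do not carry over. Pictures are saved under pics/ and viewed, and the job is handed in when it is done.

```bash
ls; mkdir -p pics
python3 - <<'E'
from bench import r
import cv2, numpy as np
o=r.get_obs(); print(o)
for n in ["scene","top","wrist"]:
    p,d=r.grab_frame(n); cv2.imwrite(f"pics/{n}0.png",p[:,:,::-1]); np.save(f"{n}_d0.npy",d); np.save(f"{n}_p0.npy",p)
    print(n,r.get_calibration(n))
E
```

```text
pics
{'clock': 0.0, 'joints': array([-1.40310175,  0.47780021,  0.02238325,  1.55643147, -0.01150036,
        1.10931088, -0.08312166]), 'qvel': array([ 8.91291436e-04, -2.77659971e-04, -9.62652275e-05, -2.14030731e-04,
       -1.60836771e-04, -1.11422167e-03, -2.54818040e-04]), 'tau': array([-6.23711712e-04, -5.96461451e+01,  1.60791703e+00, -2.81207693e+01,
        1.25252220e-02,  9.39740217e-03, -1.02915888e-05]), 'tcp_pos': array([0.18371588, 0.64904733, 0.30293481]), 'orientation': array([-4.31892240e-01, -3.11166555e+00,  2.85663628e-03]), 'contact_force': array([-0.35539191, -0.67257251, -0.7325518 ]), 'moment': array([-0.00655954,  0.00332409,  0.03055655]), 'grip_width': 0.0855706061155386}
scene {'vertical_fov': 44.908836101142846, 'cx': 323.4720872043502, 'cy': 205.0745446579084, 'R': array([[-0.75253713,  0.65839815, -0.01413274],
       [ 0.50361702,  0.56153215, -0.65654516],
       [-0.42433213, -0.5011921 , -0.75415431]]), 't': array([ 0.41061539, -0.23525149,  1.54234143])}
top {'vertical_fov': 53.650600744882325, 'cx': 322.2764772429088, 'cy': 199.2022103771706, 'R': array([[-0.00543146, -0.99998348, -0.00188101],
       [-0.99705389,  0.00555945, -0.07650255],
       [ 0.07651174,  0.00145995, -0.99706761]]), 't': array([-0.00531249,  0.5546602 ,  1.3256818 ])}
wrist {'vertical_fov': 59.82670318828873, 'cx': 315.6313682113466, 'cy': 201.11610937900107, 'T_tool_cam': array([[-7.55660112e-04, -9.60484636e-01, -2.78331984e-01,
         7.06297545e-02],
       [ 9.99999624e-01, -6.07624724e-04, -6.18130962e-04,
         2.05025285e-04],
       [ 4.24583897e-04, -2.78332346e-01,  9.60484734e-01,
        -6.83112087e-02],
       [ 0.00000000e+00,  0.00000000e+00,  0.00000000e+00,
         1.00000000e+00]])}
```

View pics/scene0.png

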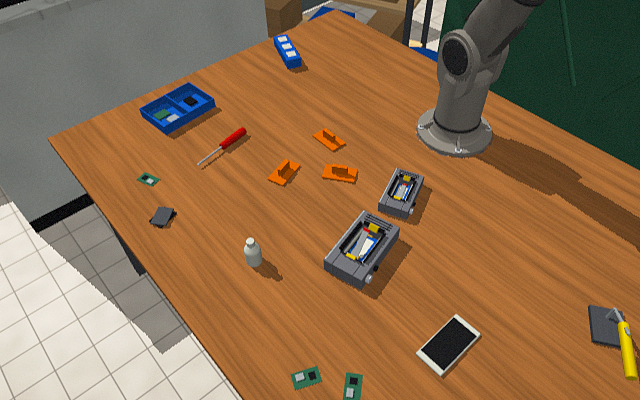

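View pics/top0.png

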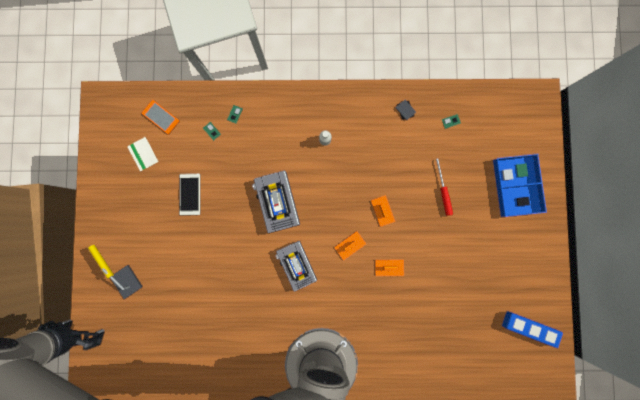

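View pics/wrist0.png

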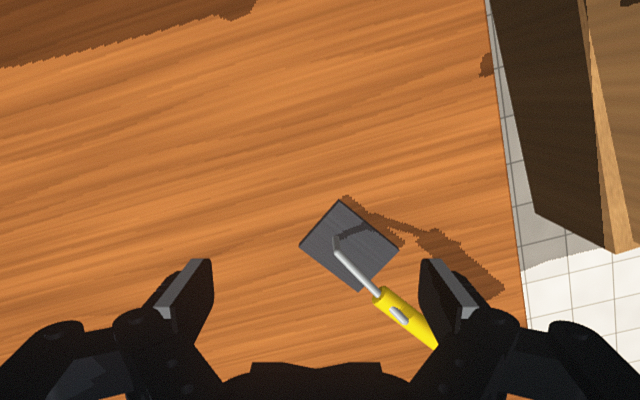

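Top picture: there are two radio-like bodies, at (277,202), the larger, and at (296,266). Cover-like parts are at (382,210), (350,245) and (390,268). The base is at about (322,365), so (382,210) looks farthest. I'll measure it and confirm in an enlarged crop.

```bash
cat > h.py <<'E'
from bench import r
import cv2, numpy as np
from scipy.spatial.transform import Rotation as Ro
def cam(n,o=None):
    c=r.get_calibration(n); f=200/np.tan(np.radians(c["vertical_fov"]/2))
    if "R" in c: return f,c["cx"],c["cy"],np.array(c["R"]),np.array(c["t"])
    T=np.eye(4); T[:3,:3]=Ro.from_rotvec(o["orientation"]).as_matrix(); T[:3,3]=o["tcp_pos"]
    M=np.linalg.inv(T@c["T_tool_cam"]); return f,c["cx"],c["cy"],M[:3,:3],M[:3,3]
def cloud(c,d):
    f,cx,cy,R,t=c; v,u=np.mgrid[:400,:640]
    X=np.stack([(u-cx)/f*d,(v-cy)/f*d,d],-1)
    return (X-t)@R
def onplane(c,u,v,z):
    f,cx,cy,R,t=c; ray=R.T@np.array([(u-cx)/f,(v-cy)/f,1]); C=-R.T@t
    return C+ray*(z-C[2])/ray[2]
def proj(c,X):
    f,cx,cy,R,t=c; p=np.asarray(X)@R.T+t; return np.stack([cx+f*p[...,0]/p[...,2],cy+f*p[...,1]/p[...,2]],-1)
E
python3 - <<'E'
from h import *
c=cam("top"); d=np.load("top_d0.npy"); p=np.load("top_p0.npy"); P=cloud(c,d)
hsv=cv2.cvtColor(p,cv2.COLOR_RGB2HSV)
def rep(nm,m):
    q=P[m]; 
    print(nm,len(q),q.mean(0).round(3),"z",np.percentile(q[:,2],[5,50,95]).round(3), end=" ")
    rr=cv2.minAreaRect(q[:,:2].astype(np.float32)); print("rect",np.round(rr[0],3),np.round(rr[1],3),round(rr[2],1),"range",np.hypot(*rr[0]).round(3))
for nm in ["cover","ledge","phone","flux_bottle","screwdriver","latch"]:
    for k in r.masks_of(nm,"top")[:4]:
        print(round(k["p"],2),k["at"],end=" "); rep(nm,k["pixels"]&(d>0))
crop=np.hstack([cv2.resize(p[160:290,240:340],None,fx=4,fy=4,interpolation=2),cv2.resize(p[190:290,320:420][:,:],(400,400),interpolation=2)[:,:].repeat(1,0) if 0 else cv2.resize(p[160:290,325:425],None,fx=4,fy=4,interpolation=2)])
cv2.imwrite("pics/crop0.png",crop[:,:,::-1])
print(r.get_obs()["clock"])
E
```

```text
0.87 [382.9, 211.5] cover 459 [ 0.514 -0.215  0.009] z [0.    0.006 0.033] rect [ 0.515 -0.216] [0.098 0.058] 17.8 range 0.558
0.85 [348.4, 247.2] cover 436 [ 0.397 -0.103  0.009] z [0.001 0.007 0.035] rect [ 0.397 -0.103] [0.053 0.099] 36.7 range 0.41
0.74 [389.7, 268.7] cover 437 [ 0.322 -0.235  0.01 ] z [0.002 0.007 0.034] rect [ 0.322 -0.236] [0.094 0.052] 89.9 range 0.399
0.59 [267.3, 206.0] ledge 41 [0.545 0.172 0.033] z [0.013 0.035 0.04 ] rect [0.54  0.172] [0.08  0.005] 14.6 range 0.567
0.62 [190.3, 192.0] phone 821 [0.577 0.448 0.009] z [0.004 0.009 0.014] rect [0.577 0.452] [0.139 0.075] 0.3 range 0.732
0.51 [325.1, 137.6] flux_bottle 157 [ 0.759 -0.019  0.054] z [0.008 0.056 0.087] rect [ 0.766 -0.022] [0.04  0.049] 34.6 range 0.766
0.55 [447.8, 199.3] screwdriver 262 [ 0.557 -0.429  0.021] z [0.011 0.022 0.028] rect [ 0.584 -0.43 ] [0.173 0.035] 10.0 range 0.725
0.6 [272.9, 194.1] latch 80 [0.557 0.148 0.059] z [0.034 0.06  0.082] rect [0.557 0.149] [0.06  0.017] 16.7 range 0.577
0.45
```

View pics/crop0.png

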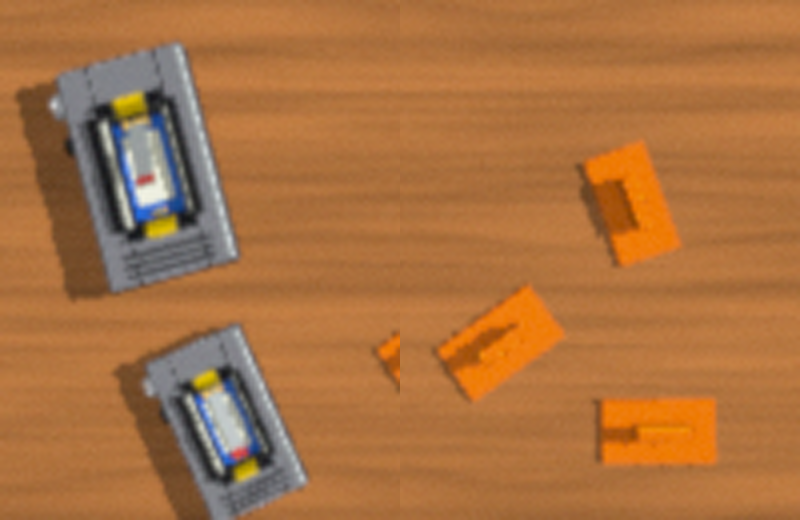

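The largest radio-like body is the one at (277,202), and the farthest cover is at (382,210), 0.558 m from the base against 0.41 and 0.40 m. Next I'll refine the radio axis and plan the move to bring the wrist camera over it.

Run:
```python
from h import *
c=cam("top"); d=np.load("top_d0.npy"); p=np.load("top_p0.npy"); P=cloud(c,d)
o=r.get_obs(); R=Ro.from_rotvec(o["orientation"]).as_matrix(); print("toolx",R[:,0].round(3),"tooly",R[:,1].round(3),"z",R[:,2].round(3))
sub=np.zeros(d.shape,bool); sub[165:238,245:305]=1
m=sub&(P[...,2]>0.035)&(P[...,2]<0.07)
q=P[m]; rr=cv2.minAreaRect(q[:,:2].astype(np.float32)); print("radio",rr)
L=r.masks_of("latch","top")
for k in L:
    q=P[k["pixels"]&(d>0)]; print(k["p"],k["at"]); print(q[np.argsort(q[:,0])][::8].round(3))
C=r.masks_of("cover","top")[0]; q=P[C["pixels"]&(d>0)]; g=q[q[:,2]>.025]; print(g.mean(0),cv2.minAreaRect(g[:,:2].astype(np.float32)))
```

```text
toolx [-0.962  0.272 -0.   ] tooly [ 0.272  0.962 -0.   ] z [-0. -0. -1.]
radio ((0.5454616546630859, 0.14954185485839844), (0.19013945758342743, 0.11845389008522034), 14.947312355041504)
0.6 [272.9, 194.1]
[[0.528 0.142 0.085]
 [0.535 0.139 0.078]
 [0.542 0.136 0.078]
 [0.546 0.137 0.07 ]
 [0.552 0.14  0.07 ]
 [0.557 0.142 0.059]
 [0.564 0.149 0.054]
 [0.569 0.162 0.031]
 [0.575 0.153 0.045]
 [0.579 0.157 0.038]]
[ 0.51468389 -0.21553067  0.03313996] ((0.5148956775665283, -0.21565702557563782), (0.04464198276400566, 0.012328098528087139), 18.25012969970703)
```

```bash
python3 -m handwheel '[[[0.0153,-0.0257,0,0,0,0.027,0.085],[0.0153,-0.0257,0,0,0,0.027,0.085],[0.0153,-0.0257,0,0,0,0.027,0.085],[0.0153,-0.0257,0,0,0,0.027,0.085],[0.0153,-0.0257,0,0,0,0.027,0.085],[0.0153,-0.0257,0,0,0,0.027,0.085],[0.0153,-0.0257,0,0,0,0.027,0.085],[0.0153,-0.0257,0,0,0,0.027,0.085],[0.0153,-0.0257,0,0,0,0.027,0.085],[0.0153,-0.0257,0,0,0,0.027,0.085]]]'
python3 -m handwheel '[[[0.0153,-0.0257,0,0,0,0.027,0.085],[0.0153,-0.0257,0,0,0,0.027,0.085],[0.0153,-0.0257,0,0,0,0.027,0.085],[0.0153,-0.0257,0,0,0,0.027,0.085],[0.0153,-0.0257,0,0,0,0.027,0.085],[0.0153,-0.0257,0,0,0,0.027,0.085],[0.0153,-0.0257,0,0,0,0.027,0.085],[0.0153,-0.0257,0,0,0,0.027,0.085],[0.0153,-0.0257,0,0,0,0.027,0.085],[0.0153,-0.0257,0,0,0,0.027,0.085]]]'
python3 -m handwheel '[[[0,0,0,0,0,0,0.085],[0,0,0,0,0,0,0.085]]]'
python3 - <<'E'
from h import *
o=r.get_obs(); c=cam("wrist",o); p,d=r.grab_frame("wrist"); np.savez("w1.npz",p=p,d=d,**{k:o[k] for k in("tcp_pos","orientation")}); print(o["tcp_pos"],o["orientation"],o["joints"],o["contact_force"])
cv2.imwrite("pics/w1.png",p[:,:,::-1])
P=cloud(c,d); 
for l in ["latch","ledge","catch_far","catch_near"]:
  for k in r.masks_of(l,"wrist")[:3]:
    q=P[k["pixels"]&(d>0)]; print(l,round(k["p"],2),k["at"],q.mean(0).round(4),q.min(0).round(3),q.max(0).round(3))
    np.save(f"m_{l}.npy",k["pixels"])
E
```

```text
clock: 1.38
tcp_pos: [0.3374, 0.3912, 0.3042]
orientation: [0.007, 3.141, 0.001]
contact_force: [0.9, 1.1, -0.7]
grip_width: 0.085
clock: 2.22
tcp_pos: [0.4904, 0.1342, 0.3042]
orientation: [-0.416, 3.113, 0.001]
contact_force: [0.3, 0.7, 0.6]
grip_width: 0.0851
clock: 2.38
tcp_pos: [0.4905, 0.1337, 0.3041]
orientation: [-0.407, 3.115, -0.0]
contact_force: [0.7, 0.1, 0.6]
grip_width: 0.0848
[0.4905455  0.13373772 0.30410668] [-4.07096584e-01  3.11460353e+00 -2.79198406e-04] [-0.5876371   0.20081547  0.2288053   1.9606483  -0.0539595   0.98545639
  1.49727051] [0.69048056 0.13051954 0.64395126]
latch 0.89 [309.1, 17.9] [0.3519 0.0893 0.0249] [0.34  0.079 0.019] [0.364 0.099 0.027]
latch 0.85 [313.8, 247.5] [0.555  0.1489 0.0618] [0.528 0.135 0.031] [0.59  0.165 0.084]
ledge 0.7 [336.7, 228.6] [0.547  0.1471 0.0327] [0.497 0.107 0.007] [0.604 0.186 0.046]
ledge 0.51 [286.1, 15.7] [0.3532 0.0888 0.026 ] [0.336 0.064 0.022] [0.373 0.114 0.028]
catch_far 0.7 [308.7, 38.5] [0.3708 0.0977 0.0397] [0.358 0.085 0.005] [0.378 0.108 0.044]
catch_far 0.57 [315.7, 285.6] [0.5976 0.1607 0.0511] [0.591 0.149 0.043] [0.608 0.173 0.058]
catch_near 0.87 [315.9, 182.7] [0.4962 0.1331 0.053 ] [0.488 0.121 0.019] [0.512 0.146 0.058]
catch_near 0.71 [8.3, 127.8] [ 0.5281 -0.1871  0.0034] [ 0.476 -0.199 -0.003] [ 0.561 -0.173  0.007]
```

View pics/w1.png

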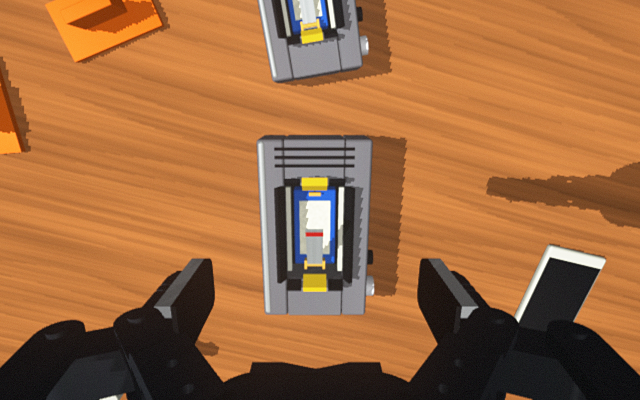

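Run:
```python
from h import *
w=np.load("w1.npz"); c=cam("wrist",w); P=cloud(c,w["d"]); p=w["p"]
sub=np.zeros(w["d"].shape,bool); sub[120:330,240:400]=1
Z=P[...,2]; m=sub&(Z>.042)&(Z<.050)
mm=cv2.morphologyEx(m.astype(np.uint8),cv2.MORPH_OPEN,np.ones((3,3)))
q=P[mm>0]; rr=cv2.minAreaRect(q[:,:2].astype(np.float32)); print("shell",rr,np.median(q[:,2]))
# robust: project to axis
for yaw in np.radians([14.5,15,15.5,16]):
    a=np.array([np.cos(yaw),np.sin(yaw)]);b=np.array([-a[1],a[0]])
    s=q[:,:2]@a;t=q[:,:2]@b; print(np.degrees(yaw),np.percentile(s,[.3,99.7]),np.percentile(t,[.5,99.5]),np.ptp(np.percentile(s,[.3,99.7])),np.ptp(np.percentile(t,[.5,99.5])))
m=sub&(Z>.053)&(Z<.060); q=P[m]; rr=cv2.minAreaRect(q[:,:2].astype(np.float32)); print("rim/catch top",rr)
for l in["catch_far","catch_near"]: pass
k=[x for x in r.masks_of("latch","wrist") if x["at"][1]>150][0]["pixels"]
q=P[k&(w["d"]>0)]; q=q[(q[:,2]>.04)]
a=np.array([np.cos(np.radians(15.3)),np.sin(np.radians(15.3))]); s=(q[:,:2]-[.5469,.1469])@a
f=np.polyfit(s,q[:,2],1); print("latch slope ang",np.arctan(-f[0]),"smin/max",s.min(),s.max(),"z at s=.039",np.polyval(f,.039),"y off",np.median((q[:,:2]-[.5469,.1469])@[-a[1],a[0]]))
crop=cv2.resize(p[130:325,250:380],None,fx=4,fy=3,interpolation=2); cv2.imwrite("pics/c1.png",crop[:,:,::-1])
```

```text
shell ((0.5485755205154419, 0.14705529808998108), (0.19026437401771545, 0.10935693979263306), 14.732126235961914) 0.0444781991130069
14.500000000000002 [0.47346879 0.66199839] [-0.04901336  0.0591308 ] 0.188529599971394 0.10814415405677687
14.999999999999998 [0.47353555 0.66205371] [-0.05391796  0.05420033] 0.18851815989855564 0.10811829391916622
15.5 [0.47333779 0.66200148] [-0.05898247  0.04952827] 0.18866368569421227 0.10851074232225567
16.0 [0.4730754  0.66200559] [-0.06423247  0.04505785] 0.1889301838919542 0.10929031534553216
rim/catch top ((0.5480383634567261, 0.1469719409942627), (0.11955203860998154, 0.07671168446540833), 14.854616165161133)
latch slope ang 0.7120683275498598 smin/max -0.018209976500377513 0.03330849917097338 z at s=.039 0.03532900648469764 y off -0.0001225390028469121
```

View pics/c1.png

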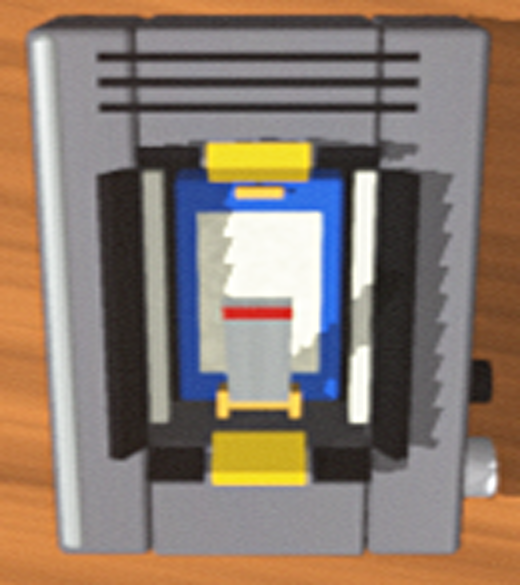

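Bay is at (0.548, 0.147) with yaw about 14.9°. The shell and rim rectangles agree with the given sizes. The latch is at about 0.71 rad with its hinge on the far (+x) side. I'll close the fingers, go over the bay centre and push the latch down.

```bash
python3 -m handwheel '[[[0.0144,0.0033,-0.01,0,0,0,0],[0.0144,0.0033,-0.02,0,0,0,0],[0.0144,0.0033,-0.025,0,0,0,0],[0.0143,0.0034,-0.025,0,0,0,0],[0,0,-0.025,0,0,0,0],[0,0,-0.02,0,0,0,0],[0,0,0,0,0,0,0],[0,0,0,0,0,0,0]]]' 30
python3 - <<'E'
from h import *
p,d=r.grab_frame("scene"); cv2.imwrite("pics/s2.png",cv2.resize(p[170:310,280:440],None,fx=4,fy=4)[:,:,::-1]); print(r.get_obs())
E
```

```text
clock: 3.35
tcp_pos: [0.5466, 0.1492, 0.1783]
orientation: [0.415, -3.112, 0.001]
contact_force: [0.0, 0.3, 0.2]
grip_width: -0.0003
{'clock': 3.4, 'joints': array([-0.5354633 ,  0.45727159,  0.20364505,  1.93534624, -0.1299684 ,
        0.76112915,  1.57781937]), 'qvel': array([ 0.00144314, -0.02474001,  0.00801079, -0.01585701,  0.00123594,
       -0.00220732,  0.00244996]), 'tau': array([-7.47860223e-02, -4.88093841e+01,  3.59351970e+00, -2.06075120e+01,
       -6.52152972e-03,  2.65062129e-02,  4.63285338e-03]), 'tcp_pos': array([0.54743773, 0.1493699 , 0.17955569]), 'orientation': array([-4.14919419e-01,  3.11380716e+00,  2.58167481e-04]), 'contact_force': array([ 0.58478818, -0.25531026,  0.08407766]), 'moment': array([ 0.03387055,  0.00114784, -0.03617594]), 'grip_width': 7.293535148073981e-05}
```

View pics/s2.png

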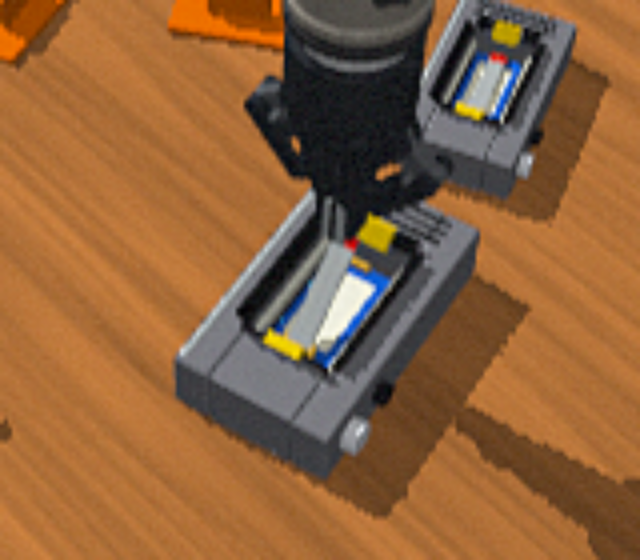

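```bash
python3 -m handwheel '[[[0,0,-0.01,0,0,0,0],[0,0,-0.01,0,0,0,0],[0,0,-0.01,0,0,0,0],[0,-0.001,-0.01,0,0,0,0],[0,-0.001,-0.01,0,0,0,0],[0,0,-0.01,0,0,0,0],[0,0,0,0,0,0,0]]]'
python3 -m handwheel '[[[0,0,-0.005,0,0,0,0],[0,0,-0.003,0,0,0,0],[0,0,0,0,0,0,0]]]'
python3 -m handwheel '[[[0,0,-0.002,0,0,0,0],[0,0,-0.001,0,0,0,0],[0,0,0,0,0,0,0]]]'
```

```text
clock: 3.98
tcp_pos: [0.5461, 0.1463, 0.1166]
orientation: [0.413, -3.111, 0.001]
contact_force: [-1.3, 1.1, 0.1]
grip_width: 0.0
clock: 4.23
tcp_pos: [0.5472, 0.1468, 0.1104]
orientation: [0.414, -3.114, 0.0]
contact_force: [-0.1, 0.6, 0.2]
grip_width: -0.0001
clock: 4.48
tcp_pos: [0.5474, 0.1469, 0.108]
orientation: [-0.414, 3.114, 0.0]
contact_force: [-0.1, 0.3, 0.1]
grip_width: -0.0002
```

```bash
python3 -m handwheel '[[[0,0,-0.002,0,0,0,0],[0,0,0,0,0,0,0],[0,0,0,0,0,0,0]]]'
python3 -m handwheel '[[[0,0,-0.001,0,0,0,0],[0,0,0,0,0,0,0],[0,0,0,0,0,0,0]]]'
python3 - <<'E'
from h import *
p,d=r.grab_frame("scene"); cv2.imwrite("pics/s3.png",cv2.resize(p[170:310,280:440],None,fx=4,fy=4)[:,:,::-1]); print(r.get_obs()["contact_force"],r.get_obs()["moment"])
E
```

```text
clock: 4.73
tcp_pos: [0.5476, 0.1469, 0.1068]
orientation: [-0.414, 3.114, 0.001]
contact_force: [-2.1, -0.3, 8.3]
grip_width: 0.0001
clock: 4.98
tcp_pos: [0.5476, 0.1469, 0.1066]
orientation: [-0.413, 3.114, 0.001]
contact_force: [-4.1, -1.1, 15.4]
grip_width: -0.0001
[-4.44535738 -1.29373651 15.28832665] [-0.24117056  1.09899445  0.01877071]
```

View pics/s3.png

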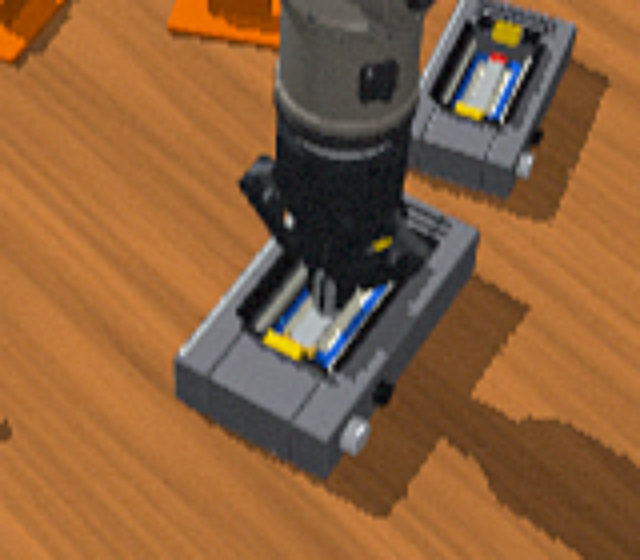

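Firm contact, with the fingertips at the closed-strip height (33.6 mm against 34.2 mm expected). I'll lift and look.

```bash
python3 -m handwheel '[[[0,0,-0.001,0,0,0,0],[0,0,0,0,0,0,0],[0,0,0.01,0,0,0,0],[0,0,0.02,0,0,0,0],[0,0,0.03,0,0,0,0],[-0.014,-0.0035,0.03,0,0,0,0],[-0.014,-0.0035,0.03,0,0,0,0],[-0.014,-0.0035,0.03,0,0,0,0.085],[-0.014,-0.003,0.02,0,0,0,0.085],[0,0,0,0,0,0,0.085]]]'
python3 -m handwheel '[[[0,0,0,0,0,0,0.085],[0,0,0,0,0,0,0.085],[0,0,0,0,0,0,0.085]]]'
python3 - <<'E'
from h import *
o=r.get_obs(); c=cam("wrist",o); p,d=r.grab_frame("wrist"); np.savez("w2.npz",p=p,d=d,**{k:o[k] for k in("tcp_pos","orientation")}); print(o["tcp_pos"],o["contact_force"])
P=cloud(c,d); 
B=np.array([.548,.147]); a=np.array([np.cos(.26),np.sin(.26)]); b=np.array([-a[1],a[0]])
for k in r.masks_of("latch","wrist")[:3]:
    q=P[k["pixels"]&(d>0)]; s=(q[:,:2]-B)@a; t=(q[:,:2]-B)@b
    print(round(k["p"],2),k["at"],np.percentile(s,[1,50,99]),np.median(t),np.percentile(q[:,2],[2,50,98]),np.polyfit(s,q[:,2],1))
cv2.imwrite("pics/w2.png",p[:,:,::-1])
E
```

```text
clock: 5.87
tcp_pos: [0.4911, 0.1331, 0.278]
orientation: [-0.412, 3.109, 0.004]
contact_force: [0.8, -0.8, 0.4]
grip_width: 0.0359
clock: 6.12
tcp_pos: [0.4912, 0.1333, 0.2728]
orientation: [0.414, -3.113, 0.001]
contact_force: [0.4, 0.3, -0.1]
grip_width: 0.0724
[0.49122085 0.13333442 0.27281052] [ 0.39814639  0.25810388 -0.09127134]
0.91 [312.7, 243.4] [-0.03703958  0.00110744  0.04164431] -5.674266287558303e-05 [0.0312205  0.03259821 0.03426427] [0.00215975 0.03261439]
0.72 [311.2, 15.8] [-0.20785738 -0.20015051 -0.1921033 ] -0.004653311310542621 [0.0201326  0.02492976 0.02694694] [0.03359298 0.03153315]
```

View pics/w2.png

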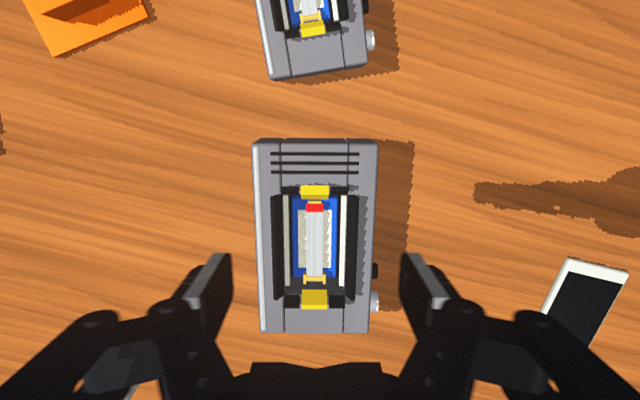

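Latch is closed: level to 0.002 rad, red end by the catch, 32.6 mm high. Next is the cover.

```bash
python3 -m handwheel '[[[-0.001,-0.02,0,0,0,0.005,0.085],[-0.001,-0.035,0,0,0,0.005,0.085],[-0.001,-0.036,0,0,0,0.005,0.085],[-0.001,-0.036,0,0,0,0.005,0.085],[-0.001,-0.036,0,0,0,0.005,0.085],[-0.001,-0.036,0,0,0,0.005,0.085],[-0.001,-0.036,0,0,0,0.005,0.085],[-0.001,-0.036,0,0,0,0.005,0.085],[-0.002,-0.035,0,0,0,0.005,0.085],[-0.002,-0.035,0,0,0,0.005,0.085]]]'
python3 -m handwheel '[[[0,-0.016,0,0,0,0,0.085],[0,0,0,0,0,0,0.085],[0,0,0,0,0,0,0.085]]]'
python3 - <<'E'
from h import *
o=r.get_obs(); c=cam("wrist",o); p,d=r.grab_frame("wrist"); np.savez("w3.npz",p=p,d=d,**{k:o[k] for k in("tcp_pos","orientation")}); R=Ro.from_rotvec(o["orientation"]).as_matrix();print(o["tcp_pos"],o["contact_force"],"tool yaw",np.arctan2(-R[1,0],-R[0,0]),"z",R[:,2])
P=cloud(c,d); 
for k in r.masks_of("cover","wrist")[:3]:
    q=P[k["pixels"]&(d>0)]; g=q[(q[:,2]>.028)&(q[:,2]<.045)]; h=q[(q[:,2]>.003)&(q[:,2]<.010)]
    print(round(k["p"],2),k["at"],np.percentile(q[:,2],[2,50,98]),cv2.minAreaRect(g[:,:2].astype(np.float32)),cv2.minAreaRect(h[:,:2].astype(np.float32)))
cv2.imwrite("pics/w3.png",p[:,:,::-1])
E
```

```text
clock: 7.05
tcp_pos: [0.479, -0.2095, 0.2731]
orientation: [0.492, -3.102, -0.0]
contact_force: [-0.2, 0.3, -0.0]
grip_width: 0.0849
clock: 7.3
tcp_pos: [0.479, -0.2245, 0.273]
orientation: [0.488, -3.102, -0.0]
contact_force: [0.4, 1.0, 0.7]
grip_width: 0.0845
[ 0.47902759 -0.22451076  0.27304694] [0.41966114 0.96769465 0.70111665] tool yaw 0.31178031920279176 z [-1.66464569e-03 -7.56191808e-05 -9.99998612e-01]
0.92 [370.7, 16.9] [0.00237521 0.00460395 0.03274547] ((0.3289906084537506, -0.22594957053661346), (0.009418736211955547, 0.03395196795463562), 16.792156219482422) ((0.3279796838760376, -0.23367932438850403), (0.04603453353047371, 0.09614009410142899), 0.23218977451324463)
0.89 [464.1, 134.7] [0.00253993 0.00460286 0.03301514] ((0.3989593982696533, -0.10076393187046051), (0.012508930638432503, 0.04623311385512352), 34.9600830078125) ((0.3988417685031891, -0.10053236782550812), (0.05421990156173706, 0.09683039784431458), 35.1092414855957)
0.58 [311.9, 210.4] [0.00282037 0.00449572 0.03298979] ((0.5167385935783386, -0.21448883414268494), (0.04566383361816406, 0.011794115416705608), 19.4984188079834) ((0.5170629620552063, -0.2143576741218567), (0.09624332189559937, 0.0540003702044487), 18.92497444152832)
```

View pics/w3.png

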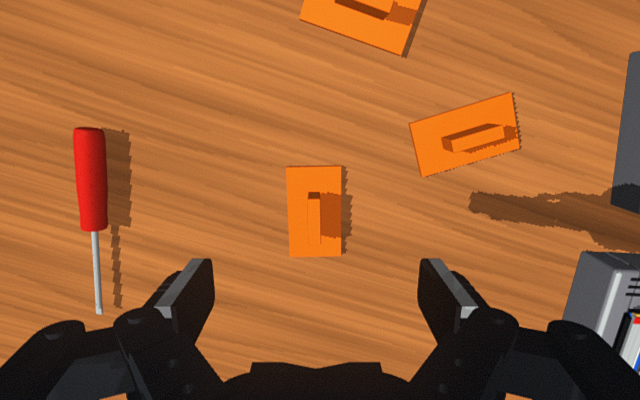

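Cover-like parts in the wrist picture are at (312,210), (464,135) and (371,17). The one at (312,210), world (0.517,-0.214), is the farthest from the base. Its plate and grip measure 96x54 and 46x12 mm, as described. I'll descend onto its grip.

```bash
python3 -m handwheel '[[[0.0095,0.0025,-0.02,0,0,0.018,0.085],[0.0095,0.0025,-0.03,0,0,0,0.085],[0.0095,0.0025,-0.03,0,0,0,0.085],[0.0095,0.0025,-0.03,0,0,0,0.085],[0,0,-0.02,0,0,0,0.085],[0,0,-0.02,0,0,0,0.085],[0,0,0,0,0,0,0.085],[0,0,0,0,0,0,0.085]]]'
python3 - <<'E'
from h import *
o=r.get_obs(); c=cam("wrist",o); p,d=r.grab_frame("wrist"); R=Ro.from_rotvec(o["orientation"]).as_matrix();print(o["tcp_pos"],"tool yaw",np.arctan2(-R[1,0],-R[0,0]))
cv2.imwrite("pics/w4.png",p[:,:,::-1])
P=cloud(c,d)
for k in r.masks_of("cover","wrist")[:2]:
    q=P[k["pixels"]&(d>0)]; print(k["at"],k["p"])
    for lo,hi in((.029,.045),(.0,.010)):
        g=q[(q[:,2]>lo)&(q[:,2]<hi)]
        if len(g)>20: print(cv2.minAreaRect(g[:,:2].astype(np.float32)))
E
```

```text
clock: 8.07
tcp_pos: [0.517, -0.2122, 0.1232]
orientation: [0.522, -3.096, -0.002]
contact_force: [0.5, -0.5, 0.3]
grip_width: 0.085
[ 0.51701489 -0.21215214  0.12316796] tool yaw 0.3341102021886226
[567.3, 98.1] 0.94
((0.4057197570800781, -0.11062727868556976), (0.012530898675322533, 0.023651696741580963), 36.075931549072266)
((0.40639227628707886, -0.11079178750514984), (0.05466197431087494, 0.07240178436040878), 35.14634323120117)
[310.9, 217.6] 0.74
((0.5165704488754272, -0.21446451544761658), (0.04585994780063629, 0.011840236373245716), 19.333580017089844)
((0.5170765519142151, -0.2143227458000183), (0.09662608057260513, 0.05424250662326813), 19.01927375793457)
```

View pics/w4.png

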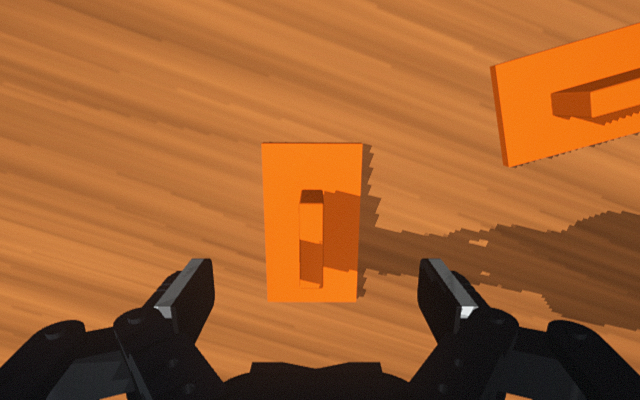

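```bash
python3 -m handwheel '[[[0,-0.001,-0.015,0,0,0,0.085],[0,-0.001,-0.015,0,0,0,0.085],[0,0,-0.01,0,0,0,0.085],[0,0,0,0,0,0,0.085],[0,0,0,0,0,0,0.03],[0,0,0,0,0,0,0.03],[0,0,0,0,0,0,0.03],[0,0,0,0,0,0,0.03],[0,0,0,0,0,0,0],[0,0,0,0,0,0,0]]]' 80
python3 -m handwheel '[[[0,0,0,0,0,0,0],[0,0,0,0,0,0,0],[0,0,0,0,0,0,0],[0,0,0,0,0,0,0]]]'
```

```text
clock: 9.0
tcp_pos: [0.5175, -0.2157, 0.0842]
orientation: [-0.519, 3.098, -0.0]
contact_force: [-1.0, 2.3, 3.4]
grip_width: 0.0114
clock: 9.33
tcp_pos: [0.5175, -0.2158, 0.0845]
orientation: [-0.519, 3.098, -0.0]
contact_force: [-1.1, 1.2, 6.0]
grip_width: 0.0104
```

```bash
python3 -m handwheel '[[[0,0,0.01,0,0,0,0],[0,0,0.02,0,0,0,0],[0,0,0.03,0,0,0,0],[0,0,0.03,0,0,0,0],[0,0,0.02,0,0,0,0],[0,0,0,0,0,0,0],[0,0,0,0,0,0,0]]]'
python3 - <<'E'
from h import *
o=r.get_obs(); c=cam("wrist",o); p,d=r.grab_frame("wrist"); R=Ro.from_rotvec(o["orientation"]).as_matrix();print(o["tcp_pos"],o["grip_width"],o["contact_force"])
cv2.imwrite("pics/w5.png",p[:,:,::-1])
P=(cloud(c,d)-o["tcp_pos"])@R
for k in r.masks_of("cover","wrist")[:3]:
    q=P[k["pixels"]&(d>0)]; print(k["at"],k["p"],q.mean(0),np.percentile(q,[1,99],axis=0))
p,d=r.grab_frame("scene"); cv2.imwrite("pics/s5.png",cv2.resize(p[100:240,220:420],None,fx=4,fy=4)[:,:,::-1])
E
```

```text
clock: 9.92
tcp_pos: [0.5178, -0.2158, 0.1953]
orientation: [-0.519, 3.096, -0.001]
contact_force: [-0.2, -0.1, -1.2]
grip_width: 0.0103
[ 0.51780674 -0.21578559  0.19526117] 0.010289327539302527 [-0.24212479 -0.10735607 -1.2443869 ]
[521.7, 94.1] 0.69 [0.07596754 0.1446411  0.18607576] [[0.0409943  0.09773716 0.16162171]
 [0.10967336 0.19628741 0.19495505]]
```

View pics/w5.png

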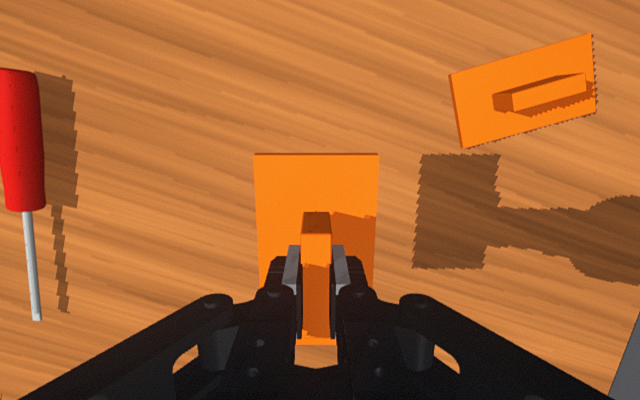

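View pics/s5.png

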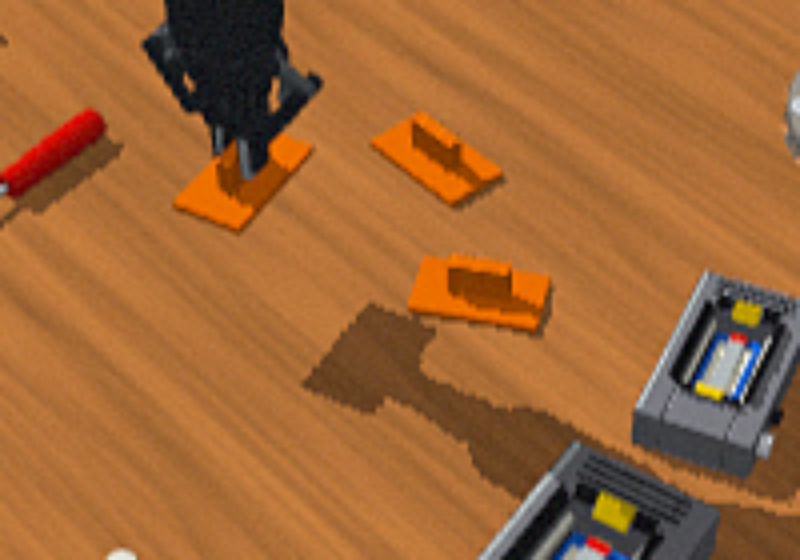

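Run:
```python
from h import *
o=r.get_obs(); c=cam("wrist",o); R=Ro.from_rotvec(o["orientation"]).as_matrix()
f=lambda X:proj(c,o["tcp_pos"]+R@np.array(X))
for z in(.0755,.0785):
  print(z,[f([.048,y,z]).round(1) for y in(-.027,.027)],"griptop",[f([.023,y,z-.028]).round(1) for y in(-.006,.006)])
p,d=r.grab_frame("wrist"); P=(cloud(c,d)-o["tcp_pos"])@R
hsv=cv2.cvtColor(p,cv2.COLOR_RGB2HSV); m=(hsv[...,0]<14)&(hsv[...,1]>225)&(d<.2)&(d>0); m[:, :245]=0; m[:,390:]=0
q=P[m]; pl=q[(q[:,2]>.068)]; gr=q[(q[:,2]<.058)]
print(len(pl),np.percentile(pl,[1,50,99],axis=0)); print(len(gr),np.percentile(gr,[1,50,99],axis=0)); print(cv2.minAreaRect(pl[:,:2].astype(np.float32)))
cv2.imwrite("pics/w5c.png",cv2.resize(p[140:350,240:400],None,fx=4,fy=2.8)[:,:,::-1])
```

```text
0.0755 [array([250.6, 157. ]), array([380.6, 156.9])] griptop [array([298.8, 238.7]), array([332.4, 238.7])]
0.0785 [array([251.8, 155.9]), array([379.3, 155.8])] griptop [array([299.2, 235.6]), array([332. , 235.5])]
2018 [[-0.01266884 -0.02389042  0.06886379]
 [ 0.01501876  0.01503686  0.08014481]
 [ 0.04818648  0.02654256  0.08387648]]
1859 [[-0.02215175 -0.0056209   0.05094404]
 [-0.00224176 -0.0002539   0.05227561]
 [ 0.02328052  0.00577814  0.05734233]]
((0.0006058625876903534, 9.621120989322662e-05), (0.05362120643258095, 0.09548813104629517), 89.86128234863281)
```

View pics/w5c.png

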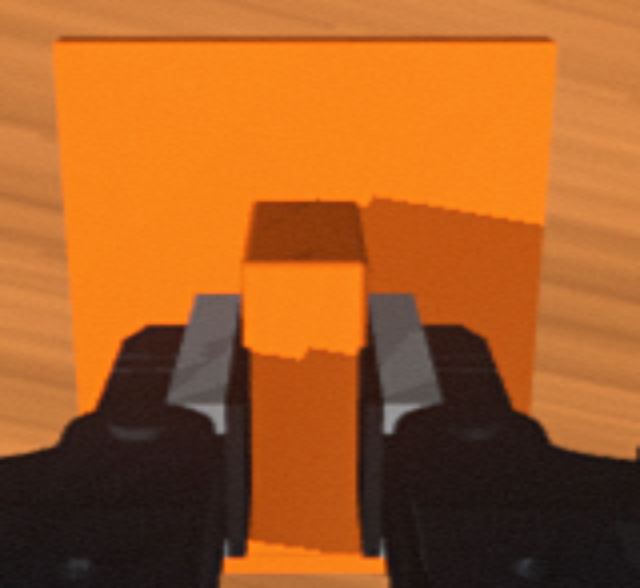

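Cover is held centred and level: 0.6 mm and 0.1 mm off in the tool frame. On to the bay.

```bash
python3 -m handwheel '[[[0.002,0.015,0.005,0,0,-0.007,0],[0.003,0.03,0.005,0,0,-0.007,0],[0.003,0.036,0,0,0,-0.007,0],[0.003,0.036,0,0,0,-0.007,0],[0.003,0.036,0,0,0,-0.007,0],[0.003,0.036,0,0,0,-0.007,0],[0.003,0.036,0,0,0,-0.007,0],[0.003,0.036,0,0,0,-0.007,0],[0.003,0.036,0,0,0,-0.007,0],[0.002,0.03,0,0,0,-0.007,0]]]'
python3 -m handwheel '[[[0.001,0.02,0,0,0,-0.003,0],[0.001,0.016,0,0,0,0,0],[0,0,0,0,0,0,0],[0,0,0,0,0,0,0],[0,0,0,0,0,0,0]]]'
python3 - <<'E'
from h import *
o=r.get_obs(); R=Ro.from_rotvec(o["orientation"]).as_matrix();print(o["tcp_pos"],o["grip_width"],o["contact_force"],"yaw",np.arctan2(-R[1,0],-R[0,0]),R[:,2])
E
```

```text
clock: 10.95
tcp_pos: [0.5447, 0.1142, 0.2027]
orientation: [0.413, -3.112, -0.0]
contact_force: [0.8, -0.3, -0.2]
grip_width: 0.0104
clock: 11.37
tcp_pos: [0.547, 0.1458, 0.2032]
orientation: [0.404, -3.114, 0.002]
contact_force: [0.0, -1.0, -1.6]
grip_width: 0.0103
[0.54696075 0.14578582 0.20315528] 0.010317357771538398 [ 0.03217881 -0.95404508 -1.58490589] yaw 0.2579313388971439 [-0.00146167 -0.00149861 -0.99999781]
```

Run:
```python
from h import *
w=np.load("w2.npz"); c=cam("wrist",w); P=cloud(c,w["d"]); Z=P[...,2]
sub=np.zeros(Z.shape,bool); sub[130:338,245:395]=1
for lo,hi in((.042,.050),(.0525,.060)):
    m=cv2.morphologyEx((sub&(Z>lo)&(Z<hi)).astype(np.uint8),cv2.MORPH_OPEN,np.ones((3,3)))>0
    print(cv2.minAreaRect(P[m][:,:2].astype(np.float32)))
```

```text
((0.5482495427131653, 0.1471356749534607), (0.18961969017982483, 0.10959009826183319), 14.946475982666016)
((0.5480830669403076, 0.1468709409236908), (0.11918403208255768, 0.07656539976596832), 14.999031066894531)
```

```bash
python3 -m handwheel '[[[0.001,0.001,-0.01,0,0,0.002,0],[0,0,-0.02,0,0,0,0],[0,0,-0.015,0,0,0,0],[0,0,-0.01,0,0,0,0],[0,0,0,0,0,0,0],[0,0,0,0,0,0,0]]]' 100
python3 - <<'E'
from h import *
o=r.get_obs(); R=Ro.from_rotvec(o["orientation"]).as_matrix();print(o["tcp_pos"],o["grip_width"],o["contact_force"],"yaw",np.arctan2(-R[1,0],-R[0,0]),R[:,2])
p,d=r.grab_frame("scene"); cv2.imwrite("pics/s6.png",cv2.resize(p[170:310,280:440],None,fx=4,fy=4)[:,:,::-1])
p,d=r.grab_frame("wrist"); cv2.imwrite("pics/w6.png",p[:,:,::-1])
E
```

```text
clock: 11.87
tcp_pos: [0.5481, 0.1474, 0.1483]
orientation: [0.407, -3.114, 0.001]
contact_force: [0.3, -0.2, -1.0]
grip_width: 0.01
[0.54811967 0.14735183 0.14833659] 0.009957979180378683 [ 0.26397365 -0.18006333 -0.9776766 ] yaw 0.25993549490060613 [-1.27799300e-03 -8.67356125e-04 -9.99998807e-01]
```

View pics/s6.png

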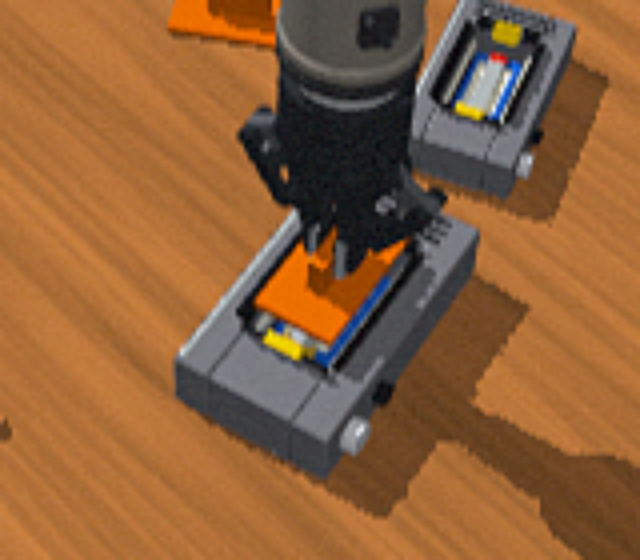

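View pics/w6.png

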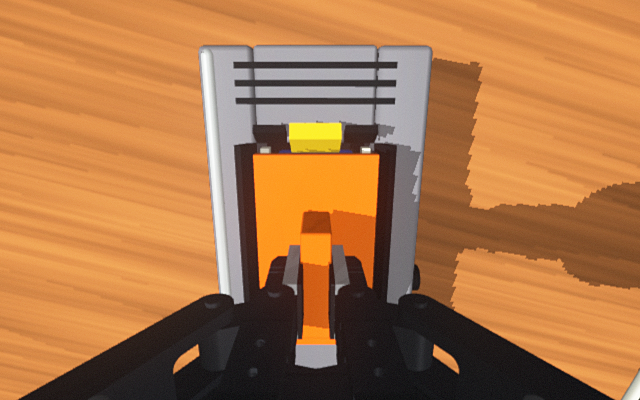

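Aligned with the opening: the plate is centred between the rims at columns 253–379. Lowering in steps.

```bash
python3 -m handwheel '[[[0,0,-0.005,0,0,0,0],[0,0,-0.005,0,0,0,0],[0,0,-0.004,0,0,0,0],[0,0,0,0,0,0,0],[0,0,0,0,0,0,0]]]'
python3 -m handwheel '[[[0,0,-0.002,0,0,0,0],[0,0,-0.001,0,0,0,0],[0,0,0,0,0,0,0]]]'
python3 -m handwheel '[[[0,0,-0.001,0,0,0,0],[0,0,-0.001,0,0,0,0],[0,0,0,0,0,0,0]]]'
```

```text
clock: 12.38
tcp_pos: [0.5458, 0.1478, 0.1342]
orientation: [0.408, -3.108, 0.001]
contact_force: [-8.4, -1.7, 6.1]
grip_width: 0.0099
clock: 12.63
tcp_pos: [0.5453, 0.1475, 0.1314]
orientation: [0.408, -3.108, 0.001]
contact_force: [-9.4, -3.0, 7.4]
grip_width: 0.0096
clock: 12.88
tcp_pos: [0.545, 0.1473, 0.1295]
orientation: [0.408, -3.107, 0.001]
contact_force: [-11.0, -3.5, 9.2]
grip_width: 0.0097
```

```bash
python3 -m handwheel '[[[-0.0015,-0.0004,0,0,0,0,0],[0,0,0,0,0,0,0],[0,0,0,0,0,0,0]]]'
python3 -m handwheel '[[[-0.0015,-0.0004,0,0,0,0,0],[0,0,0,0,0,0,0],[0,0,0,0,0,0,0]]]'
python3 - <<'E'
from h import *
o=r.get_obs(); R=Ro.from_rotvec(o["orientation"]).as_matrix();print(o["tcp_pos"],o["grip_width"],o["contact_force"],o["moment"],"yaw",np.arctan2(-R[1,0],-R[0,0]),R[:,2])
p,d=r.grab_frame("scene"); cv2.imwrite("pics/s7.png",cv2.resize(p[200:300,310:410],None,fx=6,fy=6)[:,:,::-1])
p,d=r.grab_frame("wrist"); cv2.imwrite("pics/w7.png",p[:,:,::-1])
E
```

```text
clock: 13.13
tcp_pos: [0.544, 0.147, 0.1295]
orientation: [0.408, -3.108, 0.001]
contact_force: [-8.4, -2.6, 7.6]
grip_width: 0.0096
clock: 13.38
tcp_pos: [0.5435, 0.147, 0.1296]
orientation: [0.409, -3.111, 0.001]
contact_force: [-5.9, -2.3, 4.1]
grip_width: 0.0095
[0.54351249 0.14695726 0.12959875] 0.009473278035106716 [-5.94560909 -2.32157235  4.06700508] [-0.2727522   1.07888556 -0.04550823] yaw 0.2611656671493611 [-4.10768922e-03 -8.83778789e-04 -9.99991173e-01]
```

View pics/s7.png

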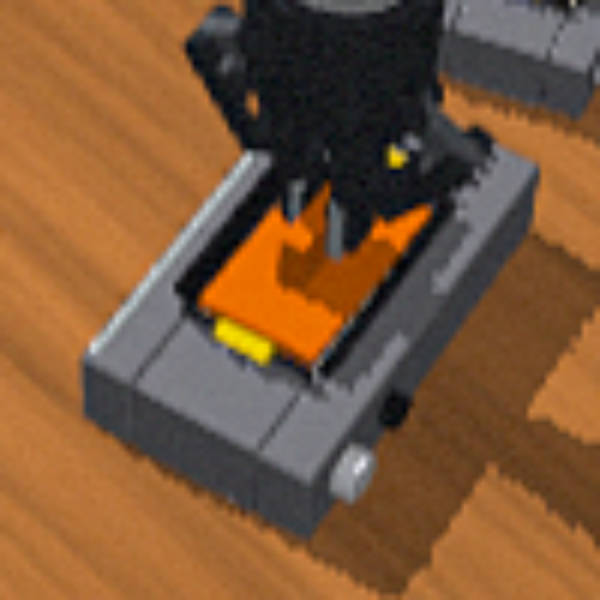

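View pics/w7.png

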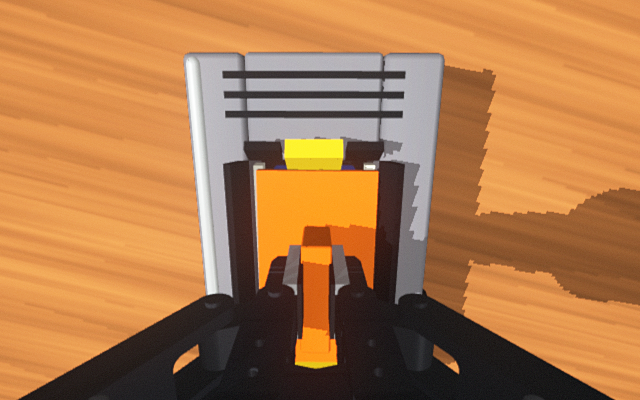

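The plate edge has moved in the hand (row 154 to 170). I'll measure the cover pose against tool and bay.

```bash
cat > meas.py <<'E'
from h import *
o=r.get_obs(); c=cam("wrist",o); R=Ro.from_rotvec(o["orientation"]).as_matrix()
p,d=r.grab_frame("wrist"); W=cloud(c,d); P=(W-o["tcp_pos"])@R
hsv=cv2.cvtColor(p,cv2.COLOR_RGB2HSV); m=(hsv[...,0]<14)&(hsv[...,1]>225)&(d<.2)&(d>0); m[:, :245]=0; m[:,390:]=0
q=P[m]; w=W[m]; pl=(q[:,2]>.068)&(q[:,2]<.092); gr=(q[:,2]<.060)
B=np.array([.5481,.147]); a=np.array([np.cos(.261),np.sin(.261)]); b=np.array([-a[1],a[0]])
S=lambda w:np.c_[(w[:,:2]-B)@a,(w[:,:2]-B)@b,w[:,2]]
print("plate tool",np.percentile(q[pl],[1,50,99],axis=0).round(4).tolist()); print("grip tool",np.percentile(q[gr],[1,50,99],axis=0).round(4).tolist())
print("plate bay",np.percentile(S(w[pl]),[1,50,99],axis=0).round(4).tolist()); print("grip bay",np.percentile(S(w[gr]),[1,50,99],axis=0).round(4).tolist())
s=S(w[pl]); f=s[(abs(s[:,1])>.008)]; A=np.c_[f[:,:2],np.ones(len(f))]
med=np.median(f[:,2]); 
for it in range(3):
    x,*_=np.linalg.lstsq(A,f[:,2],rcond=None); e=f[:,2]-A@x; k=abs(e)<.002; A,f=A[k],f[k]
print("plate plane top z=%.4f slope_s=%.3f slope_t=%.3f n=%d"%(x[2],x[0],x[1],len(f)))
g=s[(s[:,0]<-.02)]
# radio shell
sh=W[40:330,180:450].reshape(-1,3)
for l in["catch_near"]:
  for k in r.masks_of(l,"wrist")[:1]:
    z=S(W[k["pixels"]&(d>0)]); print(l,k["p"],k["at"],np.percentile(z,[2,50,98],axis=0).round(4).tolist())
print(o["tcp_pos"],S(o["tcp_pos"][None]),o["contact_force"],o["moment"],R[:,2])
cv2.imwrite("pics/m.png",p[:,:,::-1])
E
python3 meas.py
```

```text
plate tool [[-0.0134, -0.006, 0.0692], [0.0097, 0.0173, 0.0802], [0.0406, 0.0269, 0.0843]]
grip tool [[-0.0202, -0.0049, 0.0499], [-0.0014, 0.0001, 0.0519], [0.0176, 0.0059, 0.0586]]
plate bay [[-0.0454, -0.0048, 0.0455], [-0.0145, 0.0185, 0.0494], [0.0086, 0.028, 0.0605]]
grip bay [[-0.0223, -0.0038, 0.0711], [-0.0033, 0.0013, 0.0777], [0.0155, 0.007, 0.0797]]
plate plane top z=0.0499 slope_s=0.067 slope_t=0.007 n=1066
catch_near 0.75 [315.0, 156.7] [[-0.0595, -0.0113, 0.0447], [-0.0541, 0.0001, 0.0541], [-0.0463, 0.0118, 0.0572]]
[0.54352945 0.14696028 0.12961803] [[-0.004426    0.00114104  0.12961803]] [-6.47959782 -1.82773559  4.97923682] [-0.25558896  1.03450058  0.02665859] [-4.15357411e-03 -8.96703374e-04 -9.99990972e-01]
```

The cover has tilted 0.067 rad in the hand (far end up) and sits about 2.6 mm towards +x. I'll lift clear of the catches, raise the grip force, level it and re-measure.

```bash
python3 -m handwheel '[[[0,0,0.006,0,0,0,0],[0,0,0.008,0,0,0,0],[0,0,0.006,0,0,0,0],[0,0,0,0,0,0,0],[0,0,0,0,0,0,0]]]' 120
python3 meas.py
```

```text
clock: 14.0
tcp_pos: [0.5461, 0.1478, 0.1508]
orientation: [-0.409, 3.113, 0.001]
contact_force: [0.4, -0.7, -0.6]
grip_width: 0.0091
plate tool [[-0.0511, -0.0094, 0.0691], [-0.01, 0.0078, 0.0767], [0.0049, 0.027, 0.0826]]
grip tool [[-0.0303, -0.0046, 0.0455], [-0.0087, 0.0001, 0.0506], [0.0079, 0.0057, 0.058]]
plate bay [[-0.0065, -0.0081, 0.0681], [0.0085, 0.0091, 0.074], [0.0495, 0.0284, 0.0818]]
grip bay [[-0.0094, -0.0032, 0.0927], [0.0071, 0.0015, 0.1002], [0.0287, 0.007, 0.1054]]
plate plane top z=0.0697 slope_s=0.237 slope_t=0.022 n=124
catch_near 0.59 [314.7, 139.4] [[-0.0596, -0.0111, 0.0441], [-0.0539, 0.0002, 0.0538], [-0.0456, 0.0116, 0.0572]]
[0.54611873 0.1478463  0.15076021] [[-0.00169579  0.0013289   0.15076021]] [ 0.44796803 -0.65760641 -0.59090608] [ 0.02278732  0.06242731 -0.03743711] [ 2.20303481e-03  8.80641582e-04 -9.99997186e-01]
```

View pics/m.png

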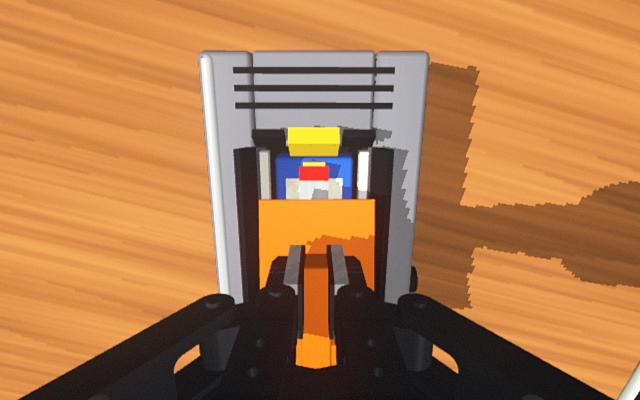

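The near edge had slipped under the near catch, and the lift dragged the cover in the hand: now 0.24 rad tilted and about 10 mm off. I'll set it down flat on clear bench at about (0.53,-0.05) and grasp it again.

```bash
python3 -m handwheel '[[[0,0,0.02,0,0,0,0],[0,0,0.02,0,0,0,0],[0,-0.02,0,0,0,0,0],[-0.002,-0.03,0,-0.015,0.057,0,0],[-0.002,-0.03,0,-0.015,0.057,0,0],[-0.002,-0.03,0,-0.015,0.057,0,0],[-0.002,-0.03,0,-0.015,0.057,0,0],[-0.002,-0.03,0,0,0,0,0],[-0.002,-0.03,0,0,0,0,0],[0,0,0,0,0,0,0]]]'
python3 -m handwheel '[[[0,0,0,0,0,0,0],[0,0,0,0,0,0,0]]]'
python3 meas.py
python3 - <<'E'
from h import *
p,d=r.grab_frame("scene"); cv2.imwrite("pics/s8.png",cv2.resize(p[110:270,260:440],None,fx=4,fy=3.7)[:,:,::-1])
E
```

```text
clock: 14.93
tcp_pos: [0.5322, -0.06, 0.19]
orientation: [0.365, -2.883, 0.049]
contact_force: [-0.4, -0.9, -0.6]
grip_width: 0.0095
clock: 15.1
tcp_pos: [0.5333, -0.0521, 0.1896]
orientation: [0.378, -2.883, 0.043]
contact_force: [0.1, -0.1, -1.0]
grip_width: 0.0094
plate tool [[-0.051, -0.0228, 0.0691], [0.0019, 0.0087, 0.0811], [0.0258, 0.027, 0.088]]
grip tool [[-0.0307, -0.0058, 0.0449], [-0.0148, -0.0002, 0.049], [0.0074, 0.0057, 0.0574]]
plate bay [[-0.111, -0.2112, 0.1093], [-0.086, -0.1796, 0.1108], [-0.0324, -0.1614, 0.123]]
grip bay [[-0.0859, -0.1942, 0.1354], [-0.0626, -0.1887, 0.1384], [-0.0465, -0.1828, 0.1399]]
plate plane top z=0.1114 slope_s=-0.011 slope_t=0.008 n=549
catch_near 0.79 [607.5, 288.0] [[-0.0596, -0.0125, 0.0424], [-0.054, -0.002, 0.0535], [-0.0447, 0.0119, 0.0569]]
[ 0.53331948 -0.05205515  0.18960981] [[-0.06564548 -0.18849957  0.18960981]] [ 0.08321421 -0.09353509 -1.04880779] [ 0.12496809 -0.28604997  0.04050451] [-0.22612737 -0.05886789 -0.97231733]
```

View pics/s8.png

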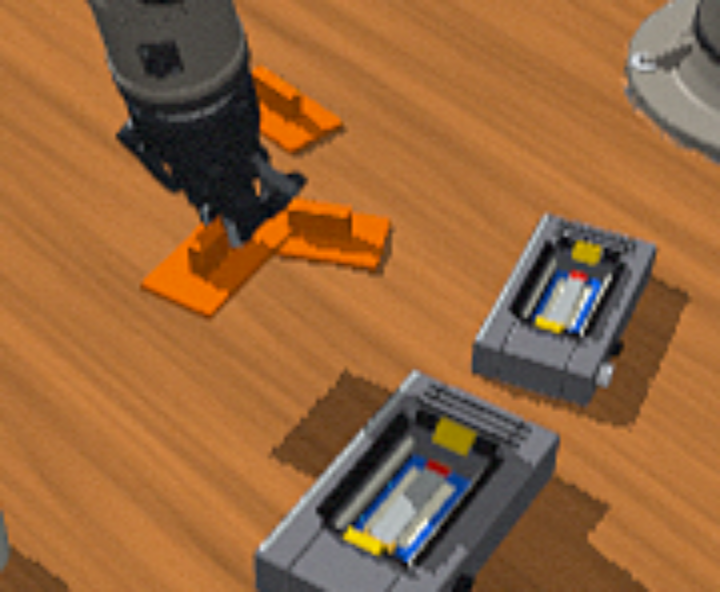

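View pics/m.png

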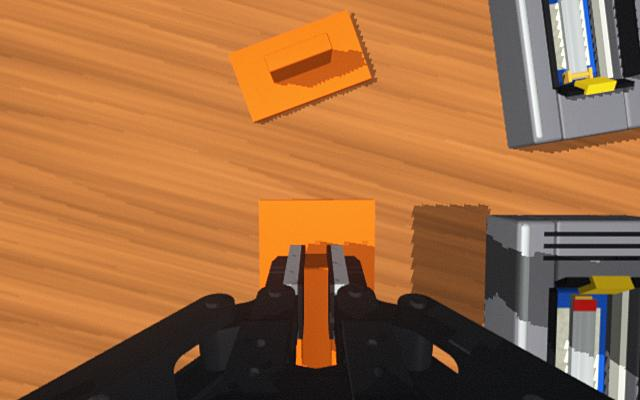

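```bash
python3 -m handwheel '[[[0,0,-0.02,0,0,0,0],[0,0,-0.03,0,0,0,0],[0,0,-0.03,0,0,0,0],[0,0,-0.015,0,0,0,0],[0,0,-0.006,0,0,0,0],[0,0,0,0,0,0,0],[0,0,0,0,0,0,0]]]'
python3 -m handwheel '[[[0,0,-0.002,0,0,0,0],[0,0,0,0,0,0,0],[0,0,0,0,0,0,0]]]'
```

```text
clock: 15.83
tcp_pos: [0.5338, -0.0521, 0.0894]
orientation: [0.38, -2.883, 0.044]
contact_force: [-0.4, -1.3, -0.7]
grip_width: 0.0094
clock: 16.08
tcp_pos: [0.5339, -0.0524, 0.0878]
orientation: [0.379, -2.884, 0.043]
contact_force: [-0.1, -0.1, -0.2]
grip_width: 0.0095
```

```bash
python3 -m handwheel '[[[0,0,-0.002,0,0,0,0],[0,0,0,0,0,0,0],[0,0,0,0,0,0,0]]]'
python3 -m handwheel '[[[0,0,-0.002,0,0,0,0],[0,0,0,0,0,0,0],[0,0,0,0,0,0,0]]]'
```

```text
clock: 16.33
tcp_pos: [0.5333, -0.0525, 0.085]
orientation: [0.379, -2.883, 0.043]
contact_force: [-0.3, -0.3, -1.2]
grip_width: 0.0092
clock: 16.58
tcp_pos: [0.5335, -0.0525, 0.0836]
orientation: [0.378, -2.883, 0.043]
contact_force: [-2.0, 0.3, 6.6]
grip_width: 0.0093
```

```bash
python3 -m handwheel '[[[0,0,0,0,0,0,0.085],[0,0,0,0,0,0,0.085],[0,0,0,0,0,0,0.085],[0,0,0,0,0,0,0.085],[0,0,0.02,0,0,0,0.085],[0,0,0.02,0,0,0,0.085],[0,0,0,0.015,-0.057,0,0.085],[0,0,0,0.015,-0.057,0,0.085],[0,0,0,0.015,-0.057,0,0.085],[0,0,0,0.014,-0.054,0,0.085]]]' 60
python3 -m handwheel '[[[0,0,0,0,0,0,0.085],[0,0,0,0,0,0,0.085]]]'
cat > mc.py <<'E'
from h import *
o=r.get_obs(); c=cam("wrist",o); p,d=r.grab_frame("wrist"); R=Ro.from_rotvec(o["orientation"]).as_matrix();print(o["tcp_pos"],"tool yaw",np.arctan2(-R[1,0],-R[0,0]),R[:,2].round(4))
cv2.imwrite("pics/mc.png",p[:,:,::-1])
P=cloud(c,d)
for k in r.masks_of("cover","wrist")[:3]:
    q=P[k["pixels"]&(d>0)]; print(k["at"],k["p"])
    for lo,hi in((.029,.045),(.0,.010)):
        g=q[(q[:,2]>lo)&(q[:,2]<hi)]
        if len(g)>20: print(cv2.minAreaRect(g[:,:2].astype(np.float32)))
E
python3 mc.py
```

```text
clock: 17.42
tcp_pos: [0.5334, -0.0525, 0.1231]
orientation: [0.409, -3.115, 0.001]
contact_force: [0.5, -0.8, 0.2]
grip_width: 0.0849
clock: 17.58
tcp_pos: [0.5328, -0.0527, 0.123]
orientation: [0.407, -3.11, 0.001]
contact_force: [0.2, 0.3, 1.1]
grip_width: 0.0849
[ 0.53280501 -0.05274128  0.12301664] tool yaw 0.2604410239664628 [-4.6e-03 -9.0e-04 -1.0e+00]
[243.8, 14.2] 0.67
((0.4332367181777954, -0.10510347038507462), (0.01770460233092308, 0.0569363534450531), 16.71962547302246)
```

View pics/mc.png

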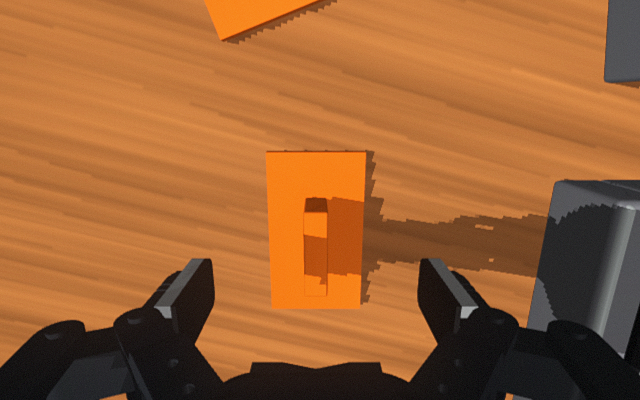

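```bash
cat > mc2.py <<'E'
from h import *
o=r.get_obs(); c=cam("wrist",o); p,d=r.grab_frame("wrist"); R=Ro.from_rotvec(o["orientation"]).as_matrix();print(o["tcp_pos"],"tool yaw",np.arctan2(-R[1,0],-R[0,0]),R[:,2].round(4))
P=cloud(c,d); hsv=cv2.cvtColor(p,cv2.COLOR_RGB2HSV); m=((hsv[...,0]<14)&(hsv[...,1]>225)&(d>0)).astype(np.uint8); m[:60]=0
n,l,st,_=cv2.connectedComponentsWithStats(m); i=1+np.argmax(st[1:,4]); q=P[l==i]; print(st[i])
for lo,hi in((.028,.045),(.0015,.010)):
    g=q[(q[:,2]>lo)&(q[:,2]<hi)]; print(np.round(np.hstack([np.ravel(x) for x in cv2.minAreaRect(g[:,:2].astype(np.float32))]),4),np.median(g[:,2]))
E
python3 mc2.py
```

```text
[ 0.53374841 -0.05230938  0.12292035] tool yaw 0.2615211207696556 [-0.0039 -0.0012 -1.    ]
[ 303  194   61  101 3945]
[ 5.35900e-01 -5.21000e-02  4.60000e-02  1.20000e-02  1.43295e+01] 0.032171177318248804
[ 0.5412 -0.0405  0.063   0.0341 14.8587] 0.004310612838975723
```

```bash
python3 -m handwheel '[[[0.001,0,-0.015,0.001,-0.004,-0.008,0.085],[0.0012,0,-0.015,0,0,0,0.085],[0,0,-0.012,0,0,0,0.085],[0,0,0,0,0,0,0.085],[0,0,0,0,0,0,0.03],[0,0,0,0,0,0,0.03],[0,0,0,0,0,0,0.03],[0,0,0,0,0,0,0.03],[0,0,0,0,0,0,0],[0,0,0,0,0,0,0]]]' 120
python3 -m handwheel '[[[0,0,0,0,0,0,0],[0,0,0,0,0,0,0],[0,0,0,0,0,0,0]]]'
python3 -m handwheel '[[[0,0,0.02,0,0,0,0],[0,0,0.03,0,0,0,0],[0,0,0.03,0,0,0,0],[0,0,0.02,0,0,0,0],[0,0,0,0,0,0,0],[0,0,0,0,0,0,0],[0,0,0,0,0,0,0]]]'
python3 meas.py
```

```text
clock: 18.57
tcp_pos: [0.5357, -0.0525, 0.0813]
orientation: [-0.397, 3.115, -0.0]
contact_force: [-1.6, 1.7, 4.8]
grip_width: 0.0118
clock: 18.82
tcp_pos: [0.5358, -0.0525, 0.0816]
orientation: [-0.396, 3.115, 0.0]
contact_force: [-1.6, -0.0, 7.1]
grip_width: 0.0097
clock: 19.4
tcp_pos: [0.5349, -0.0523, 0.1802]
orientation: [0.397, -3.116, -0.0]
contact_force: [-0.4, 0.4, -0.8]
grip_width: 0.0097
plate tool [[-0.0115, -0.0229, 0.0693], [0.0147, 0.0157, 0.0773], [0.0475, 0.0266, 0.082]]
grip tool [[-0.0177, -0.0057, 0.0481], [0.0008, 0.0001, 0.0495], [0.0227, 0.0057, 0.059]]
plate bay [[-0.1118, -0.2119, 0.0982], [-0.0787, -0.1732, 0.1029], [-0.0525, -0.1625, 0.1109]]
grip bay [[-0.0869, -0.1947, 0.1213], [-0.065, -0.1891, 0.1307], [-0.0465, -0.1832, 0.1321]]
plate plane top z=0.1029 slope_s=0.021 slope_t=-0.009 n=1715
[ 0.53486586 -0.05227014  0.18022051] [[-0.06420695 -0.18910631  0.18022051]] [-0.38716484  0.4120801  -0.79590665] [ 0.02621866  0.04723146 -0.02092381] [-1.80847699e-04  2.32694062e-04 -9.99999957e-01]
```

View pics/m.png

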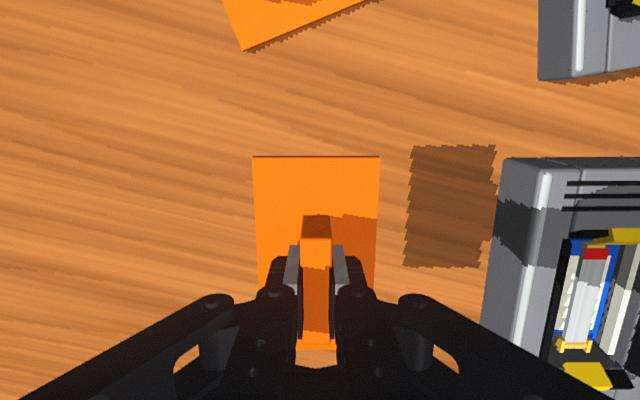

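Run:
```python
from h import *
B=np.array([.5481,.147]); a=np.array([np.cos(.261),np.sin(.261)]); b=np.array([-a[1],a[0]])
S=lambda w:np.stack([(w[...,:2]-B)@a,(w[...,:2]-B)@b,w[...,2]],-1)
w=np.load("w2.npz"); c=cam("wrist",w); s=S(cloud(c,w["d"])); 
def plane(q):
    for _ in range(3):
        A=np.c_[q[:,:2],np.ones(len(q))]; x,*_=np.linalg.lstsq(A,q[:,2],rcond=None); q=q[abs(q[:,2]-A@x)<.003]
    return x,len(q)
m=(abs(s[...,2])<.008)&(w["d"]>0); print("bench w2",plane(s[m]))
# catches by yellow
hsv=cv2.cvtColor(w["p"],cv2.COLOR_RGB2HSV); y=((hsv[...,0]>24)&(hsv[...,0]<34)&(hsv[...,1]>150)).astype(np.uint8); y[:120]=0
n,l,st,_=cv2.connectedComponentsWithStats(y)
for i in range(1,n):
    if st[i,4]>40:
        q=s[(l==i)&(w["d"]>0)]; t=q[(q[:,2]>.052)]; print(st[i],np.percentile(q,[2,50,98],axis=0).round(4).tolist(),"tops",len(t),np.percentile(t[:,0],[3,97]).round(4) if len(t)>5 else 0)
o=r.get_obs(); c=cam("wrist",o); p,d=r.grab_frame("wrist"); s=S(cloud(c,d)); m=(abs(s[...,2])<.008)&(d>0); print("bench now",plane(s[m]))
cv2.imwrite("pics/c9.png",cv2.resize(w["p"][175:315,255:380],None,fx=5,fy=4,interpolation=2)[:,:,::-1])
```

```text
bench w2 (array([-6.66998672e-04, -8.62532497e-05, -1.66661908e-03]), 171205)
[301 186  28  10 254] [[-0.0595, -0.011, 0.0523], [-0.0563, 0.0004, 0.0548], [-0.053, 0.0119, 0.0571]] tops 253 [-0.0594 -0.053 ]
[304 276  21   7  46] [[0.0355, -0.0098, 0.0325], [0.0385, 0.0005, 0.0338], [0.0424, 0.0099, 0.0352]] tops 0 0
[302 304  25   5 110] [[0.0529, -0.0111, 0.0531], [0.0558, 0.0001, 0.055], [0.0593, 0.0114, 0.0574]] tops 110 [0.0532 0.0592]
bench now (array([-6.83348601e-04, -4.07010926e-05, -1.71357177e-03]), 154012)
```

View pics/c9.png

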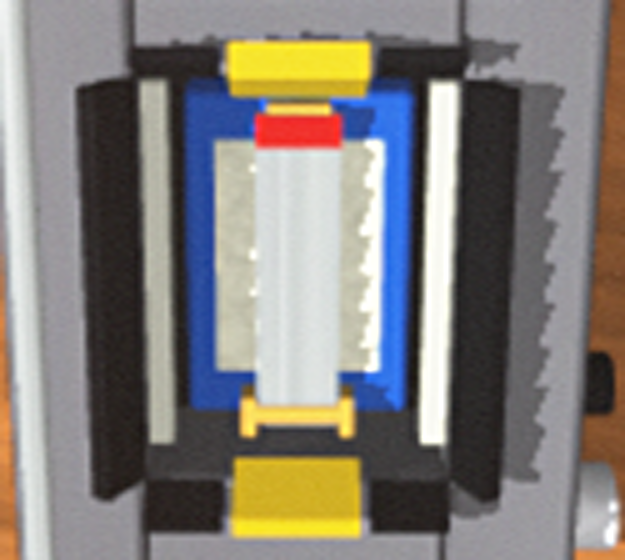

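```bash
cat > tilt.py <<'E'
from h import *
o=r.get_obs(); c=cam("wrist",o); R=Ro.from_rotvec(o["orientation"]).as_matrix()
p,d=r.grab_frame("wrist"); P=(cloud(c,d)-o["tcp_pos"])@R
hsv=cv2.cvtColor(p,cv2.COLOR_RGB2HSV); m=((hsv[...,0]<14)&(hsv[...,1]>225)&(d<.2)&(d>0)).astype(np.uint8); m[:,:245]=0; m[:,390:]=0; m=cv2.erode(m,np.ones((3,3)))>0
q=P[m]
for nm,k in(("plate",(q[:,2]>.072)&(abs(q[:,1])>.009)),("griptop",(q[:,2]<.0535)&(abs(q[:,1])<.0045))):
    g=q[k]
    for e in np.arange(-.025,.05,.008):
        b=g[(g[:,0]>e)&(g[:,0]<=e+.008)]
        if len(b)>15: print(nm,round(e+.004,3),len(b),np.median(b[:,2]).round(5))
E
python3 tilt.py
```

```text
plate 0.003 25 0.07724
plate 0.011 179 0.07739
plate 0.019 199 0.07735
griptop -0.013 155 0.04936
griptop -0.005 146 0.04941
griptop 0.003 157 0.04927
griptop 0.011 68 0.04937
griptop 0.019 32 0.05061
```

The grip top is flat in the tool frame, so the cover is level, and the bay estimate is confirmed: the catches sit symmetrically at ±53 to 59 mm. In the first try the near catch let the plate pass while the far one still held it up. Going back to the bay with a lower, firmer grip.

```bash
python3 -m handwheel '[[[0.0015,0.02,0,0,0,0.002,0],[0.002,0.03,0,0,0,0.002,0],[0.002,0.035,0,0,0,0.002,0],[0.002,0.035,0,0,0,0.002,0],[0.002,0.035,0,0,0,0,0],[0.002,0.03,0,0,0,0,0],[0.001,0.0143,0,0,0,0,0],[0,0,0,0,0,0,0],[0,0,0,0,0,0,0],[0,0,0,0,0,0,0]]]'
python3 - <<'E'
from h import *
B=np.array([.5481,.147]); a=np.array([np.cos(.261),np.sin(.261)]); b=np.array([-a[1],a[0]])
for i in range(3):
    o=r.get_obs(); R=Ro.from_rotvec(o["orientation"]).as_matrix();e=o["tcp_pos"][:2]-B; print(o["tcp_pos"].round(4),"s,t",e@a,e@b,"yaw",np.arctan2(-R[1,0],-R[0,0]),R[:,2].round(4)); r.grab_frame("top")
E
```

```text
clock: 20.43
tcp_pos: [0.5479, 0.1448, 0.1805]
orientation: [0.406, -3.115, 0.002]
contact_force: [-0.5, -0.2, -0.7]
grip_width: 0.0096
[0.5479 0.1448 0.1805] s,t -0.0007785365307283053 -0.002021596917381695 yaw 0.25920630230382896 [ 1.0e-04 -1.5e-03 -1.0e+00]
[0.548  0.1445 0.1806] s,t -0.0007758428155951388 -0.0023770545957979947 yaw 0.2583572458249893 [ 3.0e-04 -1.3e-03 -1.0e+00]
[0.548  0.1446 0.1807] s,t -0.0006966072102942792 -0.002347352367866072 yaw 0.25810643798524857 [ 5.e-04 -1.e-03 -1.e+00]
```

```bash
python3 -m handwheel '[[[0,0.0024,-0.01,0,0,0.002,0],[0,0,-0.015,0,0,0,0],[0,0,-0.01,0,0,0,0],[0,0,-0.006,0,0,0,0],[0,0,0,0,0,0,0],[0,0,0,0,0,0,0]]]'
python3 -m handwheel '[[[0,0,-0.003,0,0,0,0],[0,0,0,0,0,0,0]]]'
python3 -m handwheel '[[[0,0,-0.003,0,0,0,0],[0,0,0,0,0,0,0]]]'
python3 -m handwheel '[[[0,0,-0.002,0,0,0,0],[0,0,0,0,0,0,0]]]'
```

```text
clock: 21.08
tcp_pos: [0.5479, 0.1489, 0.1395]
orientation: [-0.412, 3.114, -0.001]
contact_force: [-0.1, 0.3, -1.2]
grip_width: 0.0095
clock: 21.25
tcp_pos: [0.5482, 0.1492, 0.137]
orientation: [-0.412, 3.113, 0.0]
contact_force: [-0.5, -0.3, -0.6]
grip_width: 0.0098
clock: 21.42
tcp_pos: [0.548, 0.1493, 0.1338]
orientation: [-0.412, 3.113, -0.0]
contact_force: [-0.2, -0.2, -1.0]
grip_width: 0.0096
clock: 21.58
tcp_pos: [0.5474, 0.1491, 0.1316]
orientation: [0.412, -3.114, 0.0]
contact_force: [-1.0, -1.3, -0.0]
grip_width: 0.01
```

Run:
```python
from h import *
o=r.get_obs();print(o["tcp_pos"],o["contact_force"])
p,d=r.grab_frame("wrist"); cv2.imwrite("pics/w10.png",cv2.resize(p[110:330,190:440],None,fx=3,fy=2.7)[:,:,::-1])
```

```text
[0.5474193  0.14905836 0.13160416] [-1.01180404 -1.34280516 -0.00730492]
```

View pics/w10.png

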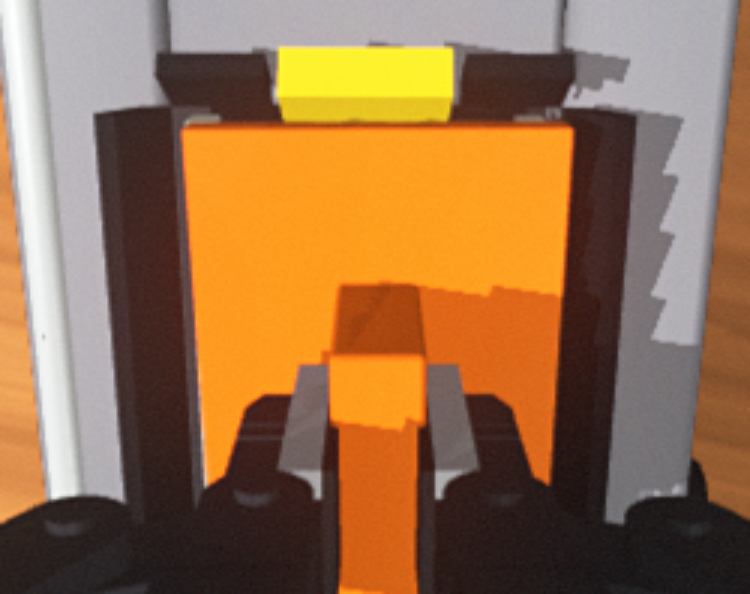

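The plate sits about 1.5 mm towards the right rim. I'll correct that and press on in small steps.

```bash
python3 -m handwheel '[[[0.0004,-0.0016,0,0,0,0,0],[0,0,-0.0015,0,0,0,0],[0,0,0,0,0,0,0]]]'
python3 -m handwheel '[[[0,0,-0.0015,0,0,0,0],[0,0,0,0,0,0,0]]]'
python3 -m handwheel '[[[0,0,-0.0015,0,0,0,0],[0,0,0,0,0,0,0]]]'
python3 tilt.py; python3 meas.py
```

```text
clock: 21.88
tcp_pos: [0.5448, 0.1466, 0.13]
orientation: [0.411, -3.107, 0.001]
contact_force: [-13.0, -2.1, 9.4]
grip_width: 0.0098
clock: 22.05
tcp_pos: [0.5445, 0.1465, 0.1289]
orientation: [0.41, -3.106, 0.0]
contact_force: [-16.1, -3.7, 15.7]
grip_width: 0.0095
clock: 22.22
tcp_pos: [0.5441, 0.1463, 0.1278]
orientation: [0.41, -3.105, 0.0]
contact_force: [-19.3, -3.0, 20.4]
grip_width: 0.0102
griptop -0.021 17 0.04762
griptop -0.013 147 0.04734
griptop -0.005 77 0.04725
griptop 0.003 81 0.04699
griptop 0.011 49 0.04708
plate tool [[-0.011, -0.0161, 0.0684], [0.0115, 0.0132, 0.0748], [0.0399, 0.0266, 0.0784]]
grip tool [[-0.0253, -0.0053, 0.0458], [0.0008, 0.0001, 0.0473], [0.0147, 0.0057, 0.0594]]
plate bay [[-0.0447, -0.0158, 0.0497], [-0.0163, 0.0136, 0.053], [0.0062, 0.027, 0.0594]]
grip bay [[-0.0192, -0.0049, 0.0684], [-0.0053, 0.0005, 0.0803], [0.0207, 0.0061, 0.0819]]
plate plane top z=0.0525 slope_s=-0.006 slope_t=0.014 n=508
catch_near 0.74 [318.0, 159.3] [[-0.0597, -0.0113, 0.0424], [-0.054, 0.0001, 0.0538], [-0.0449, 0.0119, 0.057]]
[0.54408209 0.14628979 0.12769116] [[-0.0040651   0.00035065  0.12769116]] [-18.90646786  -4.23410916  21.62095287] [-0.72466775  3.22366923 -0.0065577 ] [-0.00904125 -0.00141997 -0.99995812]
```

View pics/m.png

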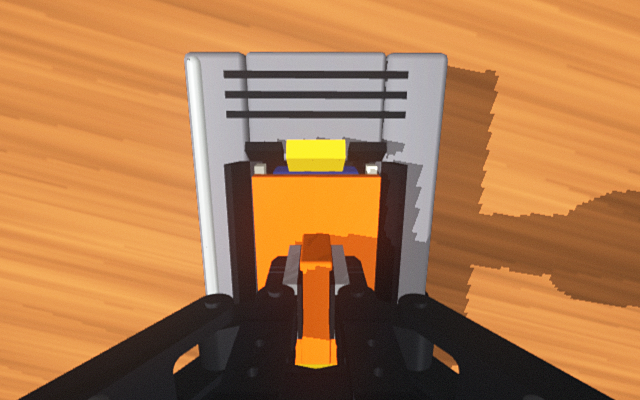

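The cover slides lengthwise in the pads as soon as it is pushed: squeezed out 8 mm towards +x, though still level and within the rim. Pressing through the pads alone is unreliable, so I'll release it here, look, and then press on the top of the grip or regrasp.

```bash
python3 -m handwheel '[[[0,0,0,0,0,0,0.035],[0,0,0,0,0,0,0.035],[0,0,0,0,0,0,0.035],[0,0,0.01,0,0,0,0.035],[0,0,0.02,0,0,0,0.05],[0,0,0.03,0,0,0,0.085],[-0.006,-0.002,0.02,0,0,0,0.085],[-0.006,-0.002,0,0,0,0,0.085],[0,0,0,0,0,0,0.085],[0,0,0,0,0,0,0.085]]]'
python3 meas.py
python3 - <<'E'
from h import *
p,d=r.grab_frame("scene"); cv2.imwrite("pics/s11.png",cv2.resize(p[180:300,300:420],None,fx=5,fy=5)[:,:,::-1])
E
```

```text
clock: 23.2
tcp_pos: [0.5361, 0.1436, 0.2074]
orientation: [-0.412, 3.114, 0.0]
contact_force: [-0.3, 0.3, 0.4]
grip_width: 0.0846Traceback (most recent call last):
  File "meas.py", line 8, in <module>
    print("plate tool",np.percentile(q[pl],[1,50,99],axis=0).round(4).tolist()); print("grip tool",np.percentile(q[gr],[1,50,99],axis=0).round(4).tolist())
                       ~~~~~~~~~~~~~^^^^^^^^^^^^^^^^^^^^^^^^
    return _quantile_unchecked(
        a, q, axis, out, overwrite_input, method, keepdims, weights)
    return _ureduce(a,
                    func=_quantile_ureduce_func,
    ...<5 lines>...
                    overwrite_input=overwrite_input,
                    method=method)
    r = func(a, **kwargs)
    result = _quantile(arr,
                       quantiles=q,
    ...<2 lines>...
                       out=out,
                       weights=wgt)
    slices_having_nans = np.isnan(arr[-1, ...])
                                  ~~~^^^^^^^^^
IndexError: index -1 is out of bounds for axis 0 with size 0
```

View pics/s11.png

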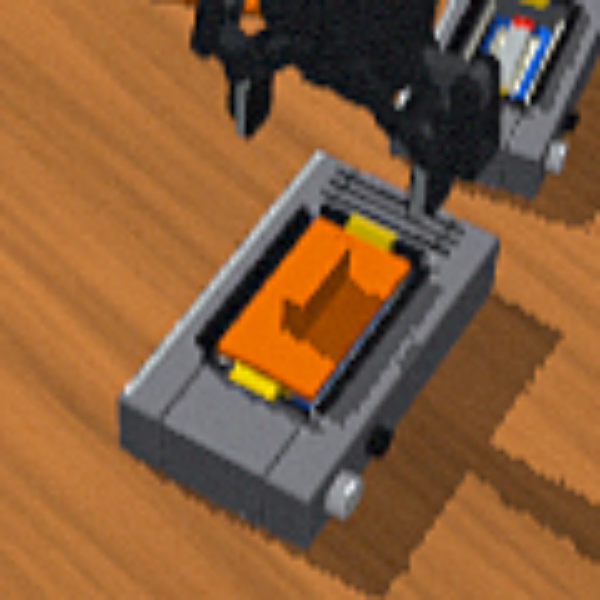

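Released, and the cover now sits centrally in the opening between the catches. Measuring its pose.

```bash
cat > mo.py <<'E'
from h import *
o=r.get_obs(); c=cam("wrist",o); p,d=r.grab_frame("wrist"); cv2.imwrite("pics/mo.png",p[:,:,::-1])
B=np.array([.5481,.147]); a=np.array([np.cos(.261),np.sin(.261)]); b=np.array([-a[1],a[0]])
W=cloud(c,d); s=np.stack([(W[...,:2]-B)@a,(W[...,:2]-B)@b,W[...,2]+.0017],-1)
hsv=cv2.cvtColor(p,cv2.COLOR_RGB2HSV); m=((hsv[...,0]<14)&(hsv[...,1]>215)&(d>0)&(abs(s[...,0])<.08)&(abs(s[...,1])<.05))
q=s[m]; g=q[q[:,2]>.062]; pl=q[(q[:,2]<.06)]
print("plate",np.percentile(pl,[.5,50,99.5],axis=0).round(4).tolist(),cv2.minAreaRect(pl[:,:2].astype(np.float32)))
if len(g): print("grip",np.percentile(g,[1,50,99],axis=0).round(4).tolist())
f=pl
for _ in range(4):
    A=np.c_[f[:,:2],np.ones(len(f))]; x,*_=np.linalg.lstsq(A,f[:,2],rcond=None); f=f[abs(f[:,2]-A@x)<.002]
print("plane z0,slopes",x[2],x[:2],len(f),"tcp",o["tcp_pos"],o["clock"])
hs=(hsv[...,0]>24)&(hsv[...,0]<34)&(hsv[...,1]>150)&(d>0)
for sg in(-1,1):
    t=s[hs&(s[...,0]*sg>.04)&(abs(s[...,1])<.014)&(s[...,0]*sg<.075)&(s[...,2]>.053)]
    if len(t)>5: print("catch",sg,np.percentile(t[:,0],[3,97]).round(4))
E
python3 mo.py
```

```text
plate [[-0.0478, -0.0257, 0.0503], [-0.0019, 0.0164, 0.0548], [0.0477, 0.0271, 0.0582]] ((0.00023051723837852478, 0.00034439750015735626), (0.053807295858860016, 0.09629476815462112), 89.89159393310547)
grip [[-0.023, -0.0055, 0.0624], [-0.0224, 0.003, 0.0781], [0.0205, 0.0063, 0.0836]]
plane z0,slopes 0.054753633477514364 [-0.00111691  0.00173811] 2101 tcp [0.53609485 0.14365983 0.20662017] 23.3
catch -1 [-0.0597 -0.0531]
catch 1 [0.0534 0.0602]
```

View pics/mo.png

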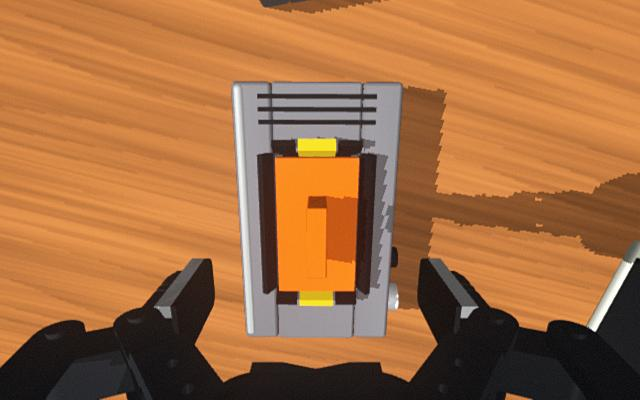

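The cover now rests level and centred (0.2 / 0.3 mm) on both catch slopes, underside about 12.8 mm above the ledges. I'll press straight down on the grip's top with closed fingers, so nothing can be squeezed out sideways.

```bash
python3 -m handwheel '[[[0.006,0.0017,0,0,0,0,0],[0.006,0.0016,0,0,0,0,0],[0,0,0,0,0,0,0],[0,0,0,0,0,0,0],[0,0,0,0,0,0,0],[0,0,-0.02,0,0,0,0],[0,0,-0.015,0,0,0,0],[0,0,0,0,0,0,0],[0,0,0,0,0,0,0]]]' 60
python3 - <<'E'
from h import *
B=np.array([.5481,.147]); a=np.array([np.cos(.261),np.sin(.261)]); b=np.array([-a[1],a[0]])
o=r.get_obs(); R=Ro.from_rotvec(o["orientation"]).as_matrix();e=o["tcp_pos"][:2]-B; print(o["tcp_pos"].round(4),"s,t",e@a,e@b,"yaw",np.arctan2(-R[1,0],-R[0,0]),R[:,2].round(4),o["grip_width"])
p,d=r.grab_frame("wrist"); cv2.imwrite("pics/w12.png",p[:,:,::-1])
p,d=r.grab_frame("scene"); cv2.imwrite("pics/s12.png",cv2.resize(p[180:300,300:420],None,fx=5,fy=5)[:,:,::-1])
E
```

```text
clock: 24.1
tcp_pos: [0.5479, 0.1467, 0.172]
orientation: [0.412, -3.114, 0.001]
contact_force: [-0.7, -0.1, 0.3]
grip_width: -0.0
[0.5479 0.1467 0.172 ] s,t -0.0003002852086809462 -0.00027591921289399937 yaw 0.2630833268829508 [-7.e-04 -8.e-04 -1.e+00] -4.671977791008267e-05
```

View pics/w12.png

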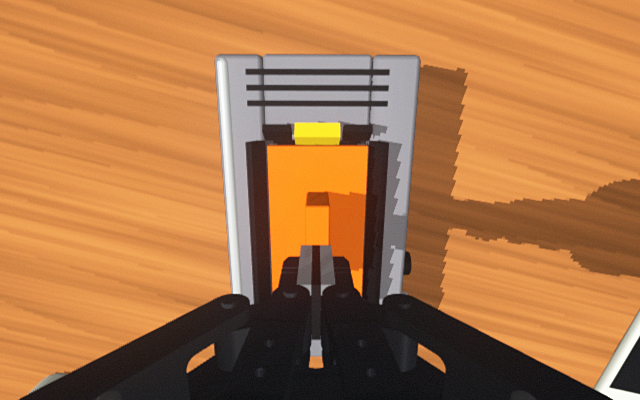

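View pics/s12.png

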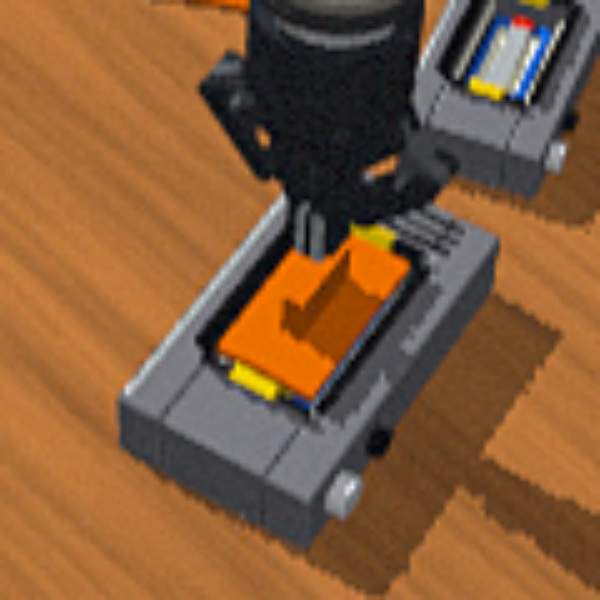

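```bash
python3 -m handwheel '[[[0,0,-0.008,0,0,0,0],[0,0,-0.006,0,0,0,0],[0,0,0,0,0,0,0]]]'
python3 -m handwheel '[[[0,0,-0.002,0,0,0,0],[0,0,0,0,0,0,0]]]'
python3 -m handwheel '[[[0,0,-0.002,0,0,0,0],[0,0,0,0,0,0,0]]]'
python3 -m handwheel '[[[0,0,-0.001,0,0,0,0],[0,0,0,0,0,0,0]]]'
```

```text
clock: 24.45
tcp_pos: [0.5478, 0.1469, 0.1574]
orientation: [0.412, -3.114, 0.001]
contact_force: [0.4, 0.4, -0.2]
grip_width: 0.0002
clock: 24.62
tcp_pos: [0.5483, 0.1468, 0.1561]
orientation: [-0.412, 3.114, -0.0]
contact_force: [-0.2, -0.2, -0.5]
grip_width: 0.0001
clock: 24.78
tcp_pos: [0.5487, 0.1469, 0.1547]
orientation: [-0.412, 3.113, 0.0]
contact_force: [0.4, -0.1, 2.8]
grip_width: -0.0002
clock: 24.95
tcp_pos: [0.5488, 0.147, 0.1541]
orientation: [-0.412, 3.113, 0.001]
contact_force: [-1.7, 0.2, 6.5]
grip_width: -0.0004
```

```bash
python3 -m handwheel '[[[0,0,-0.001,0,0,0,0],[0,0,0,0,0,0,0]]]'
python3 -m handwheel '[[[0,0,-0.001,0,0,0,0],[0,0,0,0,0,0,0]]]'
python3 -m handwheel '[[[0,0,-0.001,0,0,0,0],[0,0,0,0,0,0,0]]]'
python3 tilt.py 2>/dev/null; python3 mo.py
```

```text
clock: 25.12
tcp_pos: [0.549, 0.147, 0.1535]
orientation: [-0.412, 3.112, 0.001]
contact_force: [-2.1, -0.6, 9.3]
grip_width: 0.0002
clock: 25.28
tcp_pos: [0.5488, 0.147, 0.1521]
orientation: [-0.412, 3.112, 0.001]
contact_force: [-1.3, -0.1, 4.2]
grip_width: -0.0001
clock: 25.45
tcp_pos: [0.5484, 0.1469, 0.1505]
orientation: [-0.412, 3.113, 0.0]
contact_force: [0.5, -0.3, 0.2]
grip_width: -0.0002
plate -0.005 24 0.10535
plate 0.003 42 0.10569
plate [[-0.0483, -0.0259, 0.0413], [-0.0091, 0.0163, 0.0459], [0.0304, 0.027, 0.0576]] ((-0.006772987544536591, 0.0004045218229293823), (0.053780145943164825, 0.08624481409788132), 89.98954772949219)
grip [[-0.0278, -0.0138, 0.0626], [-0.0189, 0.0022, 0.0723], [-0.0062, 0.0063, 0.1028]]
plane z0,slopes 0.046705682682538684 [ 0.10140968 -0.00218648] 3161 tcp [0.54844218 0.14691348 0.15042056] 25.5
catch -1 [-0.0595 -0.0502]
catch 1 [0.0579 0.0598]
```

The near end has snapped in and the far end is still up (slope 0.10 rad). I'll shift 10 mm towards the far end of the grip and press there.

```bash
python3 -m handwheel '[[[0,0,0.004,0,0,0,0],[0.005,0.0013,0,0,0,0,0],[0.005,0.0013,0,0,0,0,0],[0,0,-0.002,0,0,0,0],[0,0,0,0,0,0,0]]]'
python3 -m handwheel '[[[0,0,-0.002,0,0,0,0],[0,0,0,0,0,0,0]]]'
python3 -m handwheel '[[[0,0,-0.002,0,0,0,0],[0,0,0,0,0,0,0]]]'
python3 -m handwheel '[[[0,0,-0.001,0,0,0,0],[0,0,0,0,0,0,0]]]'
```

```text
clock: 25.97
tcp_pos: [0.5587, 0.1497, 0.1521]
orientation: [-0.412, 3.114, -0.0]
contact_force: [-1.0, 0.3, -0.7]
grip_width: -0.0001
clock: 26.13
tcp_pos: [0.558, 0.1494, 0.1499]
orientation: [-0.412, 3.114, -0.001]
contact_force: [-0.4, -0.2, 0.5]
grip_width: -0.0003
clock: 26.3
tcp_pos: [0.5585, 0.1495, 0.1483]
orientation: [-0.412, 3.113, -0.0]
contact_force: [0.4, -0.3, 0.0]
grip_width: -0.0002
clock: 26.47
tcp_pos: [0.5585, 0.1495, 0.1473]
orientation: [-0.412, 3.113, -0.0]
contact_force: [0.4, 0.1, 0.4]
grip_width: -0.0001
```

```bash
python3 mo.py; python3 -m handwheel '[[[0,0,-0.001,0,0,0,0],[0,0,-0.001,0,0,0,0],[0,0,0,0,0,0,0]]]'
python3 -m handwheel '[[[0,0,-0.001,0,0,0,0],[0,0,0,0,0,0,0]]]'
```

```text
plate [[-0.0487, -0.026, 0.0409], [-0.0062, 0.0151, 0.0448], [0.0387, 0.0269, 0.057]] ((-0.001967567950487137, 0.0006051752716302872), (0.0535140261054039, 0.09591998904943466), 89.68959045410156)
grip [[-0.0268, -0.0139, 0.0624], [-0.017, 0.003, 0.0717], [0.0046, 0.0064, 0.1034]]
plane z0,slopes 0.04518691813120845 [ 0.0736848  -0.00066854] 3975 tcp [0.55850378 0.14950665 0.14734766] 26.4667
catch -1 [-0.0595 -0.0502]
clock: 26.77
tcp_pos: [0.5588, 0.1496, 0.1456]
orientation: [-0.412, 3.112, 0.0]
contact_force: [1.2, 1.0, 1.3]
grip_width: 0.0
clock: 26.93
tcp_pos: [0.5588, 0.1497, 0.1445]
orientation: [-0.412, 3.113, 0.0]
contact_force: [2.4, 0.8, 2.6]
grip_width: 0.0005
```

View pics/mo.png

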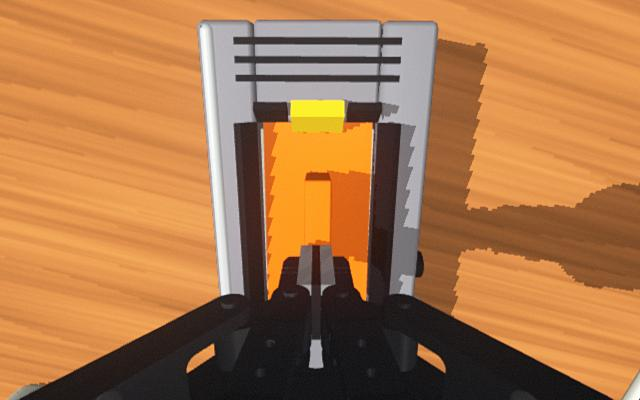

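```bash
python3 -m handwheel '[[[0,0,-0.001,0,0,0,0],[0,0,0,0,0,0,0]]]'
python3 -m handwheel '[[[0,0,-0.001,0,0,0,0],[0,0,0,0,0,0,0]]]'
python3 -m handwheel '[[[0,0,-0.001,0,0,0,0],[0,0,0,0,0,0,0]]]'
python3 mo.py
```

```text
clock: 27.1
tcp_pos: [0.5575, 0.1493, 0.1428]
orientation: [0.412, -3.113, 0.001]
contact_force: [-0.4, -0.1, 0.3]
grip_width: 0.0003
clock: 27.27
tcp_pos: [0.5576, 0.1493, 0.1427]
orientation: [0.412, -3.113, -0.0]
contact_force: [-3.1, -0.4, 9.9]
grip_width: -0.0001
clock: 27.43
tcp_pos: [0.5577, 0.1492, 0.1426]
orientation: [0.412, -3.113, -0.001]
contact_force: [-7.6, -1.2, 17.5]
grip_width: -0.0002
plate [[-0.049, -0.026, 0.0405], [-0.005, 0.0121, 0.042], [0.0401, 0.0268, 0.0581]] ((-0.0019057057797908783, 0.0003776904195547104), (0.05325239524245262, 0.09586484730243683), 89.99152374267578)
grip [[-0.0248, -0.0054, 0.0622], [-0.024, 0.0016, 0.069], [0.0008, 0.0063, 0.0714]]
plane z0,slopes 0.04201558510302063 [-0.00399142 -0.00038971] 4663 tcp [0.55768521 0.14924533 0.1426363 ] 27.4333
catch -1 [-0.0597 -0.0502]
```

Run:
```python
from h import *
p,d=r.grab_frame("scene"); cv2.imwrite("pics/s13.png",cv2.resize(p[190:300,310:420],None,fx=5.4,fy=5.4)[:,:,::-1])
for l in["catch_far","catch_near","phone","flux_bottle","screwdriver"]:
    for cm in["scene"]:
        c=cam(cm)
        for k in r.masks_of(l,cm)[:2]: print(l,round(k["p"],2),k["at"],cloud(c,d)[k["pixels"]&(d>0)].mean(0).round(3))
o=r.get_obs();print(o["clock"],o["contact_force"],o["moment"])
```

```text
catch_far 0.67 [229.0, 138.2] [ 0.569 -0.42   0.018]
phone 0.67 [445.1, 343.7] [0.581 0.454 0.01 ]
flux_bottle 0.96 [252.5, 257.5] [ 0.77  -0.005  0.049]
screwdriver 0.57 [231.6, 137.5] [ 0.553 -0.424  0.02 ]
27.7833 [-6.17855169 -1.08783536 17.86192428] [-0.27854977  1.47074559 -0.01379172]
```

View pics/s13.png

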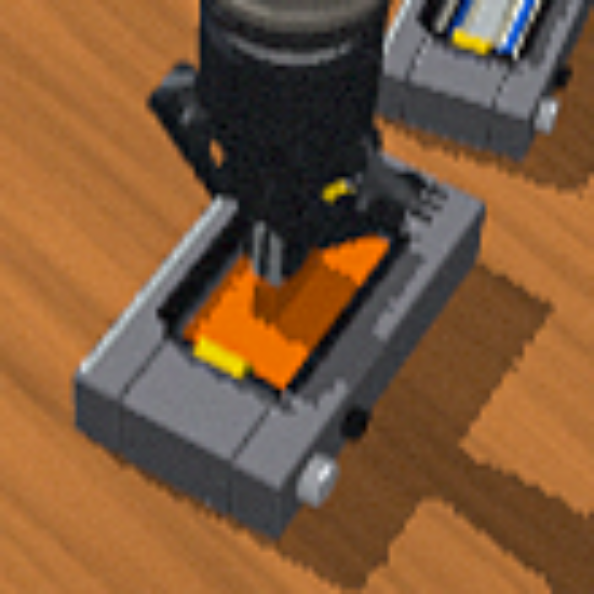

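View pics/mo.png

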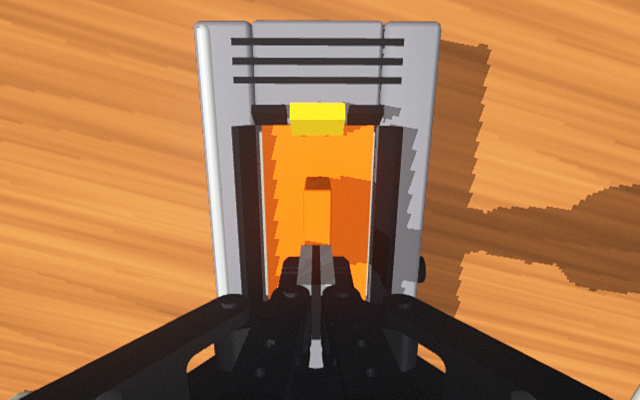

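Run:
```python
from h import *
c=cam("scene"); B=np.array([.5481,.147]); a=np.array([np.cos(.261),np.sin(.261)])
X=np.r_[B+a*.056,.057]; u,v=proj(c,X).astype(int); print(u,v)
p0=np.load("scene_p0.npy"); p1,_=r.grab_frame("scene")
for p in(p0,p1):
    h=cv2.cvtColor(p,cv2.COLOR_RGB2HSV)[v-10:v+10,u-12:u+12]; y=(h[...,0]>22)&(h[...,0]<35)&(h[...,1]>150)&(h[...,2]>100)
    rr,cc=np.nonzero(y); print(len(rr),rr.mean()+v-10,cc.mean()+u-12,rr.min()+v-10,rr.max()+v-10)
cv2.imwrite("pics/cf.png",np.hstack([cv2.resize(p[v-15:v+15,u-20:u+20],None,fx=10,fy=10,interpolation=0) for p in(p0,p1)])[:,:,::-1])
o=r.get_obs(); print(o["contact_force"],o["tcp_pos"])
```

```text
349 255
37 255.89189189189187 350.4054054054054 252 259
34 256.02941176470586 350.3529411764706 253 259
[-6.22920753 -1.30325024 16.61518743] [0.55764083 0.14927505 0.14263609]
```

View pics/cf.png

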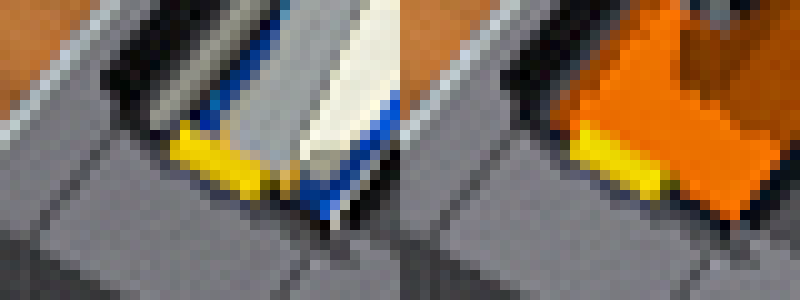

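The far catch is back at its starting pixels, (350,256) both before and now. The near catch reads -59.7 mm, the same as at the start, and overlaps the plate. Handing in.

Run:
```python
from bench import r
print(r.hand_in()); o=r.get_obs(); print(o["clock"],o["contact_force"],o["tcp_pos"])
```

```text
the job is handed in; nothing more can be done
None
the job is handed in; nothing more can be done
```

I closed the latch first, then fitted the cover and pressed it home past both catches. I handed the job in at about 28 s, with the fingers still pressing it down. The hand-in gave no verdict, so the result below is from my own checks.

**How the fitting went:** Two tries at pushing the cover in while gripping it failed, because it tilted or slid in the fingers. I set it down on the bench and regrasped it after the first. After the second I released it, and it settled centred on the catch slopes. I then pressed it down with closed fingers on top of its grip: the near end snapped in first, and pressing about 10 mm towards the far end brought that end in.

**Last checks:**
- **Latch:** it measured level to about 0.002 rad before I fetched the cover. It is hidden under the cover now, so I could not check it again at the end.
- **Cover:** it came to a hard stop at the expected height, with the plate top at 42 mm. It is level to 0.004 rad and about 1 mm off centre.
- **Catches:** both are back where they started, as far as the pictures show. For the far one I compared pixel positions only, and the network's far-catch report was wrong (it pointed at the screwdriver).
- **Force:** about 17 N down, with about 6 N sideways from friction.
- **Phone, bottle and screwdriver:** I never touched them. The scene-camera readings at the end match the start to within about 15 mm, which is the difference between the two cameras.

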